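# Unnest the sorting trays and sort the bench consumables

### The arm

A 7-joint arm with a two-finger parallel gripper is mounted at the origin on a cart in front of the work surface, level with it; the furniture and walls round the work are solid. World frame = base frame: x ahead of the robot, y to its left, z up, the work surface at z = 0. Lengths are in m, angles in rad, forces in N, time in s.
With the tool pointing down it reaches from about 0.35 to 0.9 m from the base axis. Payload 7.2 kg.
Tool frame: the origin (TCP) lies between the finger pads; the fingertips stand 11 mm ahead of it and the grasp point (between the pads) lies 8 mm behind it (env.finger_overhang is the distance from the TCP to the fingertips, in m); z points along the fingers, y is the line along which they close (so a half turn about z gives the same grasp; the last joint's range is limited). The gripper opens to 88 mm and grips with 3 to 60 N. Pads are 20 mm wide; open, the fingers measure 115 mm over their backs; the gripper's body (75 mm by 178 mm) begins 61 mm behind the grasp point.
Start: joints at [1.205, 0.411, -0.013, 1.596, 0.006, 1.134, -0.082], TCP at [0.183, -0.597, 0.234] pointing down, gripper open.
Joint ranges: [-2.95, 2.95], [-0.29, 1.99], [-1.47, 1.44], [0.14, 2.54], [-1.03, 4.17], [0.13, 1.85], [-2.86, 2.86]. Speed limits (rad/s): [2.39, 2.39, 3.01, 3.01, 3.14, 3.14, 3.14].

### API

Orientations are given as a unit quaternion [x, y, z, w].
In Python, from bench import env, optics, order gives the robot as it stands.
- The arm moves only by the tool apply_moves, never from a script. Its argument "commands" is a list of rows, each an object of numbers: "x", "y", "z": the shift along the tool's x, y, z as a fraction of full scale; "wx", "wy", "wz": the turn, a rotation vector about the tool's x, y, z as a fraction of full scale. A call has 1 to 12 rows; each row shifts and turns the commanded pose from where the row before left it, along the tool's axes as they then stand; what a row does not reach is not made up. Full scale, the value 1, is 300 mm for a shift and 6 degrees for a turn. A row lasts 1/12 s, in which the tool goes at most 41.7 mm and 7.16 degrees, less where a joint would pass 70% of its speed; a pose out of reach is approached as far as the arm can. A call with a number of a shift or a turn outside -1 to 1 is refused whole. A call with a gripper value outside its range is refused whole. "grip" is the opening, from 0 (shut) to 1 (fully open), set as the call begins (left out, the last holds). The fingers move at their own pace and stop on an object; "newtons" is the grip in N (left out, the last holds). Time passes only in rows, so rows that do not move let the fingers close. It gives the time, the measured TCP pose, the force, the opening and the grip force at its end, in the units of the state.
- env.sense(): the state, without advancing time (a new reading comes with each control period).
- optics.get_image(name): name is "scene" or "top"; returns the picture (480x640x3 uint8, blue, green, red); there is no depth.
- optics.calibration(name): a dict with "fov_y" (degrees; the focal length in pixels is half the picture's height over the tangent of half this angle, whatever the lens; pixels are square), "cx", "cy" (the principal point, pixels), "k1" (the pictures are not rectified: a ray, as slopes to the right and down, at radius r is drawn at 1 + k1 r^2 times it, then the intrinsics apply), "eye" and "attitude" of the camera in the world. Camera axes: x right, y down, z forward; pixel columns grow to the right and rows downward; lengths in m; the calibration is good to about 2 mm. A picture is of the moment at which its call begins. calibration takes no time and is no camera call.
- order.sign_off(): hands the job in; it is judged then, once.
The state is a dict: "time": time; "joints": joint angles; "dq": joint speeds; "tau": joint torques, N m; "position": TCP position; "eef_rot": TCP orientation; "contact_force": force on the tool from outside, world axes, zero at the start; "moment": the same for the moment, N m; "opening": finger opening in m; "finger_force": force on a finger pad.
Only numpy, scipy, OpenCV 4.12 (cv2) and the standard library are available. Lean on these libraries where they do the work, as an engineer would, in place of code of your own. Each camera call takes 0.05 s, during which the arm holds its last target. There are 200 camera calls.

### The job

First lift the small tray straight out of the large tray it is nested in, leaving the large tray where it lies, and set it centred and square on the rubber pad. Then sort the four loose things: the solder spool and the braid bobbin flat on the floor of the large tray, the USB stick and the test plug into the small tray. Do not disturb the jar standing nearby.

Things in the scene. Friction and masses are not known exactly. Their poses are not given: they have to be found in the camera images.
- large_tray: Grey shallow rectangular plastic tray, loose (about 0.35 kg), 164 x 124 mm outside and 16 mm high, walls and floor 3 mm thick, with a 3 mm turned-out rim. Origin: centre of the underside; x along the 164 mm length, y along the 124 mm width, z up.
- small_tray: White plastic tray, loose (about 0.12 kg), 130 x 68 mm outside, 32 mm high, straight walls and floor 2.5 mm thick. At the start it stands loosely in the large tray, on its floor, its rim 35 mm above the bench, 19 mm above the large tray's rim. Grip it across its width by the upper outside of its long walls. Origin: centre of the underside; x along the 130 mm length, y along the 68 mm width, z up.
- tray_pad: Dark rubber pad, 160 x 98 mm, 3 mm thick, fixed to the bench, with a small flat steel stud in each corner. Origin: centre of the underside (bench level); x along the 160 mm length, y along the 98 mm width. The top is 3 mm above the origin.
- solder_spool: Spool of bare solder wire with two black flanges, 58 mm diameter, 36 mm high, standing upright on a flange, about 0.25 kg. The flanges (2 mm thick) stand 5 mm proud of the wound wire. Origin: centre of the lower flange's underside, z up along the spool.
- braid_bobbin: Small flat round bobbin of desoldering braid, about 33 mm diameter and 11 mm high, lying flat, with a short end of braid sticking out. Origin: on the underside, NOT at the bobbin's centre: the bobbin's centre lies at x = -5.5 mm, y = +9 mm in its own frame. z up.
- usb_stick: USB stick lying flat, 54 mm long (along y), 18 mm wide (along x), 9 mm high. Origin: centre of the underside, z up.
- test_plug: Small grey plug connector lying flat, 47 mm long (along y) and 10 mm high: its thick body, 11 mm wide (along x), runs from y = -8 to +24 mm; its thin 4 mm pin from y = -8 to -24 mm at 5 mm height. Origin: on the underside, mid-length, z up. Grip it across x at y = +3 mm or so.
- jar: Bystander: jar with a dark cap, 44 mm diameter, 96 mm high, standing upright. Origin: centre of the underside.

How it is judged:
On the way:
1. the small tray is out of the large one and stands on the pad (x of small_tray in the frame of tray_pad between -0.015 and 0.015 m and y of small_tray in the frame of tray_pad between -0.015 and 0.015 m and z of small_tray in the frame of tray_pad between -0.001 and 0.007 m and angle between the x axis of small_tray and the x axis of tray_pad, either way round below 0.2 rad and angle between small_tray's own z axis and vertical below 0.08 rad and height (world z) of large_tray below 0.006 m), for 0.2 s.
At the end, for the whole second after the job is handed in: Small tray flat on the pad, centred within 15 mm each way and square within 0.2 rad. Spool and bobbin flat (0.15 rad) on the large tray's floor (within 10 mm of its underside), USB stick and plug inside the small tray. Large tray within 30 mm of its start. All at rest (x of small_tray in the frame of tray_pad between -0.015 and 0.015 m and y of small_tray in the frame of tray_pad between -0.015 and 0.015 m and z of small_tray in the frame of tray_pad between -0.001 and 0.007 m and angle between the x axis of small_tray and the x axis of tray_pad, either way round below 0.2 rad and angle between small_tray's own z axis and vertical below 0.08 rad and x of solder_spool in the frame of large_tray between -0.056 and 0.056 m and y of solder_spool in the frame of large_tray between -0.036 and 0.036 m and z of solder_spool in the frame of large_tray between -0.001 and 0.01 m and angle between each of solder_spool, braid_bobbin's own z axis and vertical below 0.15 rad and x of braid_bobbin in the frame of large_tray between -0.08 and 0.08 m and y of braid_bobbin in the frame of large_tray between -0.06 and 0.06 m and z of braid_bobbin in the frame of large_tray between -0.001 and 0.01 m and x of usb_stick in the frame of small_tray between -0.062 and 0.062 m and y of usb_stick in the frame of small_tray between -0.032 and 0.032 m and z of usb_stick in the frame of small_tray between -0.001 and 0.022 m and x of test_plug in the frame of small_tray between -0.062 and 0.062 m and y of test_plug in the frame of small_tray between -0.032 and 0.032 m and z of test_plug in the frame of small_tray between -0.001 and 0.022 m and linear speed of each of solder_spool, braid_bobbin, usb_stick, test_plug, small_tray, large_tray below 0.02 m/s and distance of large_tray from where it was at the start of the episode below 0.03 m); the robot touches nothing.
It fails at once if the large tray is dragged up or shoved away (height (world z) of large_tray above 0.02 m or distance of large_tray from where it was at the start of the episode above 0.04 m).
It fails at once if the jar is knocked over or pushed more than 30 mm (angle between jar's own z axis and vertical above 0.4 rad or distance of jar from where it was at the start of the episode above 0.03 m).
It also fails if it takes over 125 s, if anything falls off the work surface, if the arm or the gripper's body presses on something with over 40 N, if the wrist force passes 120 N, or if a joint passes its speed limit or range.

## Working session

There is one attempt and no reset: what is moved stays moved. The work goes in short steps, Python scripts to look and compute and a tool call to move; the robot and the scene stay as the last step left them, time stands still between calls to the robot, and variables do not carry over. Pictures are saved under pics/ and viewed, at most 14 in all, crops included, and the job is handed in when it is done.

Besides the shell and the picture viewer there is one more tool, called as name(argument=value, ...) on one line, values as JSON. apply_moves: Moves the arm, as the interface text tells. Shift numbers are shares of 300 mm and turn numbers shares of 6 degrees, none past 1 either way. Its arguments: {"type":"object","properties":{"commands":{"type":"array"},"grip":{"type":"number"},"newtons":{"type":"number"}},"required":["commands"]}

```bash
ls; mkdir -p pics; python3 - <<'E'
from bench import env, optics, order
import cv2
for n in("scene","top"):
    cv2.imwrite(f"pics/{n}0.png",optics.get_image(n)); print(n,optics.calibration(n))
s=env.sense();print({k:s[k] for k in("time","position","eef_rot","opening")}, env.finger_overhang)
E
```

```text
pics
scene {'fov_y': 55.42790409207921, 'cx': 323.0454056468678, 'cy': 236.45427412630465, 'k1': -0.013826532109723288, 'eye': array([0.05680756, 0.51944759, 0.68260238]), 'attitude': array([-0.33660796,  0.84355624, -0.38639543,  0.16064407])}
top {'fov_y': 48.32279494858655, 'cx': 329.301896788979, 'cy': 240.55967116447886, 'k1': 0.016873465880297304, 'eye': array([0.35294338, 0.00473815, 1.32544936]), 'attitude': array([ 0.71225203, -0.69700849,  0.05880584, -0.05846438])}
{'time': 0.1, 'position': array([ 0.183237  , -0.59709336,  0.23292324]), 'eef_rot': array([ 9.88932529e-01,  1.48364237e-01, -1.55355541e-04, -6.94504065e-04]), 'opening': 0.08760500628537515} 0.011
```

View pics/top0.png

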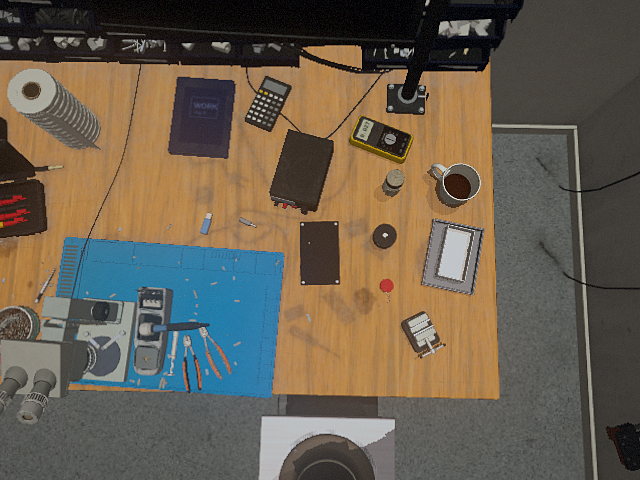

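View pics/scene0.png

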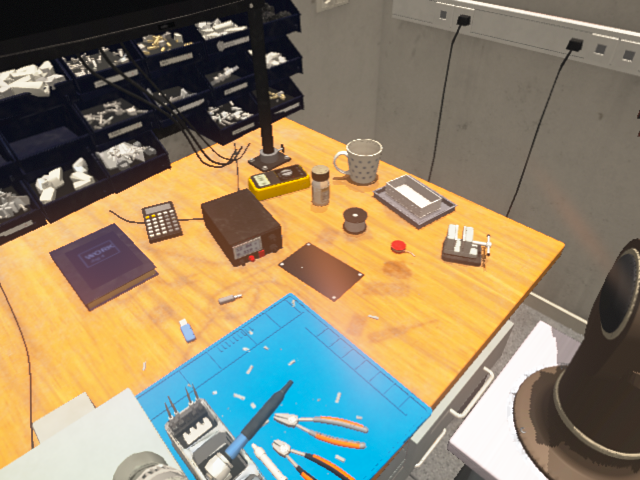

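```bash
cat > h.py <<'E'
import numpy as np, cv2
from scipy.spatial.transform import Rotation as R
from bench import env, optics, order
def cal(n):
    c=optics.calibration(n); f=240/np.tan(np.radians(c["fov_y"]/2))
    return c,f,R.from_quat(c["attitude"]).as_matrix()
def ray(n,p):
    c,f,M=cal(n); d=(np.atleast_2d(p)-[c["cx"],c["cy"]])/f; u=d.copy()
    for _ in range(8): u=d/(1+c["k1"]*(u**2).sum(1,keepdims=True))
    return c["eye"],np.c_[u,np.ones(len(u))]@M.T
def plane(n,p,z):
    e,d=ray(n,p); return e+d*((z-e[2])/d[:,2:])
def proj(n,P):
    c,f,M=cal(n); q=(np.atleast_2d(P)-c["eye"])@M; u=q[:,:2]/q[:,2:]
    return u*(1+c["k1"]*(u**2).sum(1,keepdims=True))*f+[c["cx"],c["cy"]]
def tri(p,q):
    e,d=ray("top",p);E,D=ray("scene",q);d=d[0];D=D[0]
    t=np.linalg.lstsq(np.c_[d,-D],E-e,rcond=None)[0]; a=e+t[0]*d;b=E+t[1]*D
    return (a+b)/2,np.linalg.norm(a-b)
E
python3 - <<'E'
from h import *
print(proj("top",[[0,0,0],[.4,0,0]]))
for p,z in [((453,257),.035),((320,253),.003),((384,236),.036),((387,286),.011),((206,223),.009),((248,222),.01),((395,175),.096)]: print(p,plane("top",p,z)[0].round(3))
t=cv2.imread("pics/top0.png");s=cv2.imread("pics/scene0.png")
a=cv2.resize(t[160:310,290:490],(800,600),interpolation=3)
b=cv2.resize(s[140:320,210:450],(800,600),interpolation=3)
cv2.imwrite("pics/ct.png",a);cv2.imwrite("pics/cs.png",b)
E
```

```text
[[326.79235244 484.35768674]
 [330.41647863 310.85966514]]
(453, 257) [ 0.535 -0.295  0.035]
(320, 253) [0.543 0.029 0.003]
(384, 236) [ 0.583 -0.127  0.036]
(387, 286) [ 0.463 -0.138  0.011]
(206, 223) [0.611 0.316 0.009]
(248, 222) [0.616 0.211 0.01 ]
(395, 175) [ 0.72  -0.146  0.096]
```

View pics/ct.png

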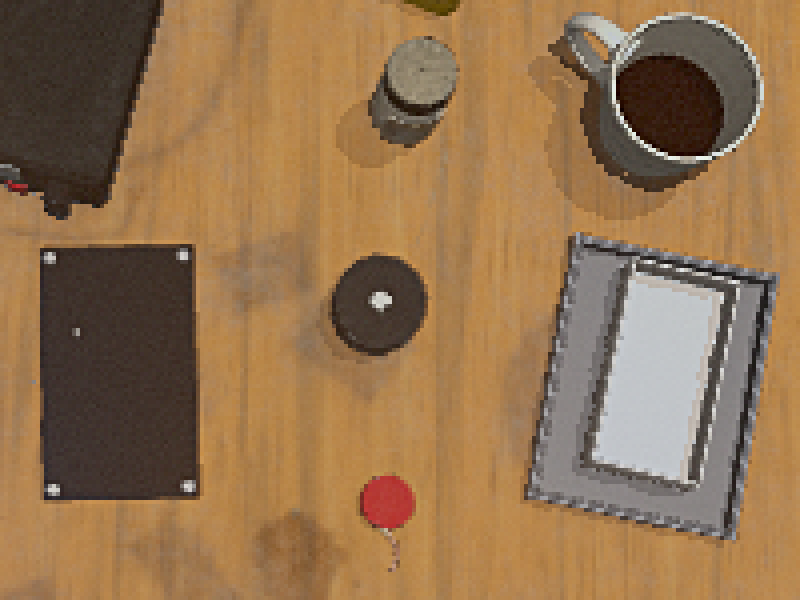

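View pics/cs.png

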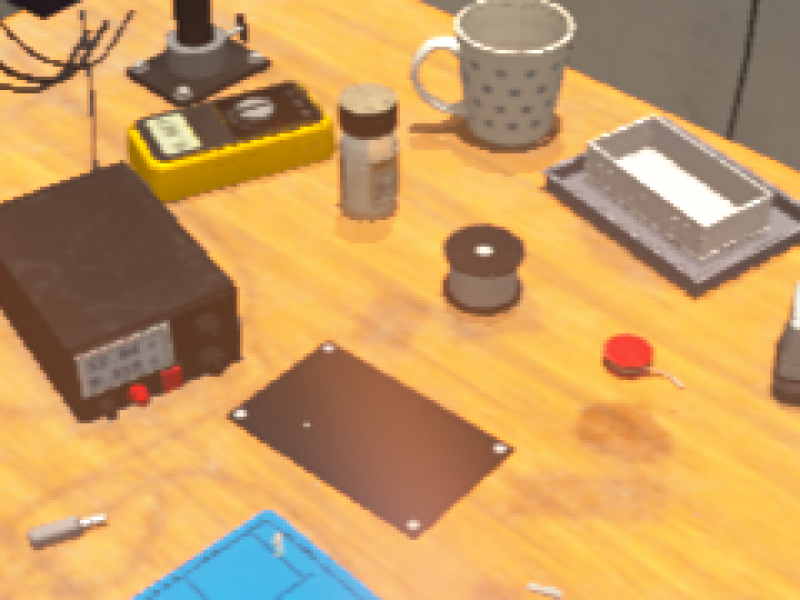

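```bash
python3 - <<'E'
from h import *
T=cv2.imread("pics/top0.png");S=cv2.imread("pics/scene0.png")
def show(name,P):
    P=np.array(P); e=P-np.roll(P,-1,0)
    print(name,"c",P.mean(0).round(4)[:2],"sides",np.linalg.norm(e,axis=1).round(4),"ang",np.degrees(np.arctan2(e[:,1],e[:,0])).round(1))
ct=lambda c:np.array(c)/4+[290,160]-.375
cs=lambda c:np.array(c)/(10/3)+[210,140]-.35
show("large T",plane("top",ct([(573,234),(779,273),(733,540),(525,498)]),.016))
show("large S",plane("scene",cs([(545,178),(695,293)]),.016))
show("small S",plane("scene",cs([(655,117),(772,192),(698,256),(588,150)]),.035))
show("small T",plane("top",ct([(632,258),(740,283),(697,490),(582,466)]),.035))
show("pad T",plane("top",ct([(40,246),(194,245),(199,499),(44,500)]),.003))
show("pad S",plane("scene",cs([(328,340),(514,450),(416,538),(228,415)]),.003))
def blob(n,m,z,box):
    x0,y0,x1,y1=box; M=np.zeros(m.shape,np.uint8); M[y0:y1,x0:x1]=m[y0:y1,x0:x1]
    k,l,st,ce=cv2.connectedComponentsWithStats(M); i=1+np.argmax(st[1:,4])
    c=max(cv2.findContours((l==i).astype(np.uint8),0,1)[0],key=cv2.contourArea)[:,0].astype(float)
    ys,xs=np.nonzero(l==i); W=plane(n,np.c_[xs,ys],z)[:,:2]
    r=cv2.minAreaRect(W.astype(np.float32)*1000)
    print(n,box,"area",st[i,4],"cen",W.mean(0).round(4),"rect",np.round(r[0],1),np.round(r[1],1),round(r[2],1), "circ",np.round(cv2.minEnclosingCircle(W.astype(np.float32)*1000)[1],1))
    C=np.cov(W.T);w,v=np.linalg.eigh(C);print("   axis deg",np.degrees(np.arctan2(v[1,1],v[0,1])).round(1), "px",ce[i].round(1))
def red(I): b,g,r=cv2.split(I.astype(int)); return ((r-g>90)&(r-b>90)).astype(np.uint8)
def nonwood(I): h,s,v=cv2.split(cv2.cvtColor(I,40)); return ((s<90)|(v<60)|(h>40)).astype(np.uint8)
blob("top",red(T),.011,(370,270,400,295)); blob("scene",red(S),.0085,(380,230,420,260))
dark=lambda I:(I.max(2)<90).astype(np.uint8)
blob("top",dark(T),.036,(370,220,400,252)); blob("scene",dark(S),.036,(340,205,370,224))
blob("top",nonwood(T),.009,(192,202,222,240)); blob("scene",nonwood(S),.009,(175,312,200,345))
blob("top",nonwood(T),.008,(232,210,265,235)); blob("scene",nonwood(S),.008,(212,288,248,308))
cv2.imwrite("pics/c2.png",np.hstack([cv2.resize(T[200:240,190:270],(400,200),interpolation=3),cv2.resize(S[280:345,170:250],(400,325),interpolation=3)[:200]]) )
a=cv2.resize(S[280:350,170:263],(797,600),interpolation=3);cv2.imwrite("pics/c2.png",a)
b=cv2.resize(T[195:240,190:270],(800,450),interpolation=3);cv2.imwrite("pics/c3.png",b)
E
```

```text
large T c [ 0.5408 -0.2991] sides [0.1297 0.1696 0.1285 0.1686] ang [  80.2  -11.  -100.2  169.4]
large S c [ 0.5451 -0.228 ] sides [0.1658 0.1658] ang [-12.7 167.3]
small S c [ 0.5402 -0.2919] sides [0.123  0.0991 0.1443 0.072 ] ang [-11.  -87.6 159.2  82. ]
small T c [ 0.5452 -0.3011] sides [0.0674 0.1309 0.0703 0.1328] ang [  77.8  -12.8 -100.6  166. ]
pad T c [0.544  0.0305] sides [0.0971 0.1602 0.0958 0.1602] ang [  91.6    2.2  -88.4 -177.4]
pad S c [0.5426 0.0317] sides [0.1592 0.0954 0.1589 0.0956] ang [   2.1  -87.2 -177.8   93. ]
top (370, 270, 400, 295) area 130 cen [ 0.4655 -0.1366] rect [ 465.6 -136.4] [29.3 29.8] 45.7 circ 15.8
   axis deg 168.5 px [386.6 285. ]
scene (380, 230, 420, 260) area 131 cen [ 0.466  -0.1376] rect [ 466.5 -137.5] [30.9 33.8] 37.4 circ 18.6
   axis deg 154.9 px [398.2 245. ]
top (370, 220, 400, 252) area 433 cen [ 0.5835 -0.1272] rect [ 583.4 -127.2] [55.4 60. ] 46.1 circ 30.8
   axis deg 156.8 px [384.  235.9]Traceback (most recent call last):
  File "<stdin>", line 26, in <module>
  File "<stdin>", line 16, in blob
    return _wrapfunc(a, 'argmax', axis=axis, out=out, **kwds)
    return bound(*args, **kwds)
ValueError: attempt to get argmax of an empty sequence
```

```bash
python3 - <<'E'
from h import *
T=cv2.imread("pics/top0.png");S=cv2.imread("pics/scene0.png")
cs=lambda c:np.array(c)/(10/3)+[210,140]-.35
P=plane("scene",cs([(655,117),(772,192),(588,150)]),.035)[:,:2];print("small S corners",P.round(4).tolist(), "centre from diag",((P[1]+P[2])/2).round(4))
def blob(n,m,z,box):
    x0,y0,x1,y1=box; M=np.zeros(m.shape,np.uint8); M[y0:y1,x0:x1]=m[y0:y1,x0:x1]
    k,l,st,ce=cv2.connectedComponentsWithStats(M); i=1+np.argmax(st[1:,4])
    ys,xs=np.nonzero(l==i); W=plane(n,np.c_[xs,ys],z)[:,:2]
    r=cv2.minAreaRect(W.astype(np.float32)*1000)
    C=np.cov(W.T);w,v=np.linalg.eigh(C)
    print(n,box,"area",st[i,4],"cen",W.mean(0).round(4),"rect",np.round(r[0],1),np.round(r[1],1),round(r[2],1),"axis deg",np.degrees(np.arctan2(v[1,1],v[0,1])).round(1), "px",ce[i].round(1))
def nonwood(I): h,s,v=cv2.split(cv2.cvtColor(I,40)); return ((s<90)|(v<60)|(h>40)).astype(np.uint8)
blob("top",nonwood(T),.009,(192,202,222,236)); blob("scene",nonwood(S),.009,(175,312,200,345))
blob("top",nonwood(T),.008,(232,210,265,235)); blob("scene",nonwood(S),.008,(212,288,248,308))
a=cv2.resize(S[280:350,170:263],(797,600),interpolation=3)
b=cv2.resize(T[195:240,190:270],(800,450),interpolation=3);cv2.imwrite("pics/c3.png",np.vstack([b[50:]*1,np.zeros((0,800,3),np.uint8)]));cv2.imwrite("pics/c2.png",a)
E
```

```text
small S corners [[0.5991, -0.3462], [0.4784, -0.3227], [0.6091, -0.2749]] centre from diag [ 0.5437 -0.2988]
top (192, 202, 222, 236) area 152 cen [0.6099 0.317 ] rect [611.4 316.7] [18.4 54.4] 75.1 axis deg 165.8 px [205.7 223.6]
scene (175, 312, 200, 345) area 226 cen [0.6066 0.3191] rect [608.8 318.7] [17.8 57. ] 75.6 axis deg 165.4 px [186.7 330.5]
top (232, 210, 265, 235) area 69 cen [0.6164 0.2153] rect [615.4 213.2] [47.7 10.2] 64.5 axis deg 65.6 px [246.5 222. ]
scene (212, 288, 248, 308) area 102 cen [0.6149 0.2172] rect [613.7 214.3] [45.1 13.9] 66.5 axis deg 66.8 px [228.4 298.2]
```

View pics/c2.png

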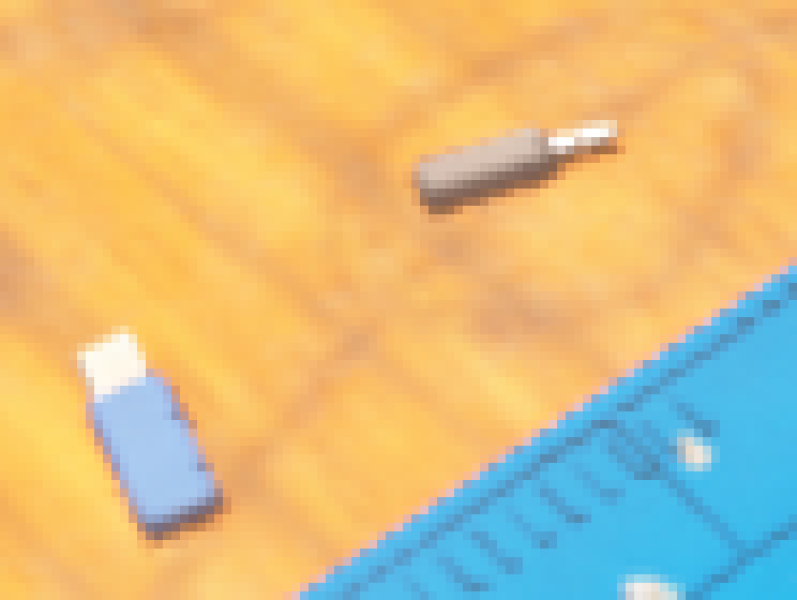

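View pics/c3.png

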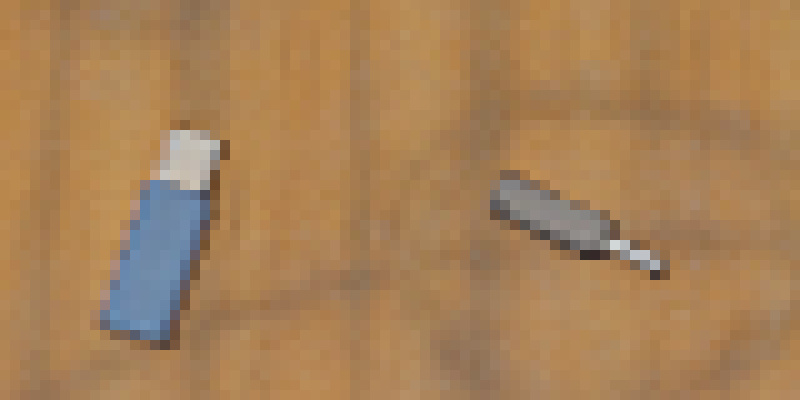

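```bash
cat > g.py <<'E'
import sys; from h import *
s=env.sense(); M=R.from_quat(s["eef_rot"]).as_matrix(); p=s["position"]
x,y,z,th=map(float,sys.argv[1:5]); c=np.arctan2(M[1,0],M[0,0])
t=np.radians(th) if th<900 else c
d=(t-c+np.pi)%(2*np.pi)-np.pi
v=np.array([x,y,z])-p; sh=np.array([np.cos(t)*v[0]+np.sin(t)*v[1],np.sin(t)*v[0]-np.cos(t)*v[1],-v[2]])/.3
n=max(1,int(np.ceil(np.hypot(*sh[:2])/.12))); nr=int(np.ceil(abs(np.degrees(d))/6-1e-6))
print("t",s["time"],"pos",p.round(4),"th",np.degrees(c).round(2),"tilt",np.degrees(np.arccos(-M[2,2])).round(2),"open",round(s["opening"],4),"ff",s["finger_force"],"q7",s["joints"][6].round(2))
print("turn total wz",(-np.degrees(d)/6).round(3),"rows",nr,"each",(-np.degrees(d)/6/max(nr,1)).round(4))
print("shift total",sh.round(4),"xy rows",n,"each",(sh/n).round(4),"z rows@.12",int(np.ceil(abs(sh[2])/.12)))
E
python3 g.py .5445 -.300 .13 -11.5
```

```text
t 0.1 pos [ 0.1832 -0.5971  0.2329] th 17.06 tilt 0.08 open 0.0876 ff 0.0 q7 -0.08
turn total wz 4.761 rows 5 each 0.9521
shift total [ 0.9826 -1.2105  0.3431] xy rows 13 each [ 0.0756 -0.0931  0.0264] z rows@.12 3
```

apply_moves(commands=[{"wz": 0.952}, {"wz": 0.952}, {"wz": 0.952}, {"wz": 0.952}, {"wz": 0.952}, {"x": 0.0756, "y": -0.0931}, {"x": 0.0756, "y": -0.0931}, {"x": 0.0756, "y": -0.0931}, {"x": 0.0756, "y": -0.0931}, {"x": 0.0756, "y": -0.0931}, {"x": 0.0756, "y": -0.0931}, {"x": 0.0756, "y": -0.0931}])

```text
invalid input
```

apply_moves(commands=[{"x": 0.0756, "y": -0.0931}, {"x": 0.0756, "y": -0.0931}, {"x": 0.0756, "y": -0.0931}, {"x": 0.0756, "y": -0.0931}, {"x": 0.0756, "y": -0.0931}, {"x": 0.0756, "y": -0.0931}, {"z": 0.09}, {"z": 0.09}, {"z": 0.09}, {"z": 0.07}, {}, {}])

```text
invalid input
```

```bash
python3 g.py .5445 -.300 .03 -11.5
```

```text
t 0.1 pos [ 0.1832 -0.5971  0.2329] th 17.06 tilt 0.08 open 0.0876 ff 0.0 q7 -0.08
turn total wz 4.761 rows 5 each 0.9521
shift total [ 0.9826 -1.2105  0.6764] xy rows 13 each [ 0.0756 -0.0931  0.052 ] z rows@.12 6
```

apply_moves(commands=[{"x": 0, "y": 0, "z": 0, "wx": 0, "wy": 0, "wz": 0.952}, {"x": 0, "y": 0, "z": 0, "wx": 0, "wy": 0, "wz": 0.952}, {"x": 0, "y": 0, "z": 0, "wx": 0, "wy": 0, "wz": 0.952}, {"x": 0, "y": 0, "z": 0, "wx": 0, "wy": 0, "wz": 0.952}, {"x": 0, "y": 0, "z": 0, "wx": 0, "wy": 0, "wz": 0.952}])

```text
time: 0.52
position: [0.1833, -0.5972, 0.2332]
eef_rot: [0.995, -0.103, -0.0, -0.0]
contact_force: [0.5, -0.7, 0.1]
opening: 0.0881
finger_force: 0.0
```

apply_moves(commands=[{"x": 0.0756, "y": -0.0931, "z": 0, "wx": 0, "wy": 0, "wz": 0}, {"x": 0.0756, "y": -0.0931, "z": 0, "wx": 0, "wy": 0, "wz": 0}, {"x": 0.0756, "y": -0.0931, "z": 0, "wx": 0, "wy": 0, "wz": 0}, {"x": 0.0756, "y": -0.0931, "z": 0, "wx": 0, "wy": 0, "wz": 0}, {"x": 0.0756, "y": -0.0931, "z": 0, "wx": 0, "wy": 0, "wz": 0}, {"x": 0.0756, "y": -0.0931, "z": 0, "wx": 0, "wy": 0, "wz": 0}, {"x": 0.0756, "y": -0.0931, "z": 0, "wx": 0, "wy": 0, "wz": 0}, {"x": 0.0756, "y": -0.0931, "z": 0, "wx": 0, "wy": 0, "wz": 0}, {"x": 0.0756, "y": -0.0931, "z": 0, "wx": 0, "wy": 0, "wz": 0}, {"x": 0.0756, "y": -0.0931, "z": 0, "wx": 0, "wy": 0, "wz": 0}, {"x": 0.0756, "y": -0.0931, "z": 0, "wx": 0, "wy": 0, "wz": 0}, {"x": 0.0756, "y": -0.0931, "z": 0, "wx": 0, "wy": 0, "wz": 0}])

```text
time: 1.52
position: [0.5178, -0.3219, 0.2333]
eef_rot: [0.995, -0.1, -0.0, -0.0]
contact_force: [-0.5, -0.4, -0.9]
opening: 0.0879
finger_force: 0.0
```

apply_moves(commands=[{"x": 0.0756, "y": -0.0931, "z": 0, "wx": 0, "wy": 0, "wz": 0}, {"x": 0, "y": 0, "z": 0.09, "wx": 0, "wy": 0, "wz": 0}, {"x": 0, "y": 0, "z": 0.09, "wx": 0, "wy": 0, "wz": 0}, {"x": 0, "y": 0, "z": 0.09, "wx": 0, "wy": 0, "wz": 0}, {"x": 0, "y": 0, "z": 0.09, "wx": 0, "wy": 0, "wz": 0}, {"x": 0, "y": 0, "z": 0.05, "wx": 0, "wy": 0, "wz": 0}, {"x": 0, "y": 0, "z": 0, "wx": 0, "wy": 0, "wz": 0}, {"x": 0, "y": 0, "z": 0, "wx": 0, "wy": 0, "wz": 0}])

```text
time: 2.18
position: [0.5441, -0.3002, 0.1099]
eef_rot: [0.995, -0.1, -0.001, -0.0]
contact_force: [0.1, -0.8, 0.4]
opening: 0.0878
finger_force: 0.0
```

```bash
python3 g.py .5445 -.300 .03 -11.5; python3 - <<'E'
from h import *
a=optics.get_image("scene");cv2.imwrite("pics/s1.png",cv2.resize(a[120:270,320:520],(800,600),interpolation=3))
E
```

```text
t 2.1833 pos [ 0.5441 -0.3002  0.1099] th -11.49 tilt 0.13 open 0.0878 ff 0.0 q7 -1.39
turn total wz 0.001 rows 1 each 0.0013
shift total [ 0.0011 -0.0008  0.2662] xy rows 1 each [ 0.0011 -0.0008  0.2662] z rows@.12 3
```

View pics/s1.png

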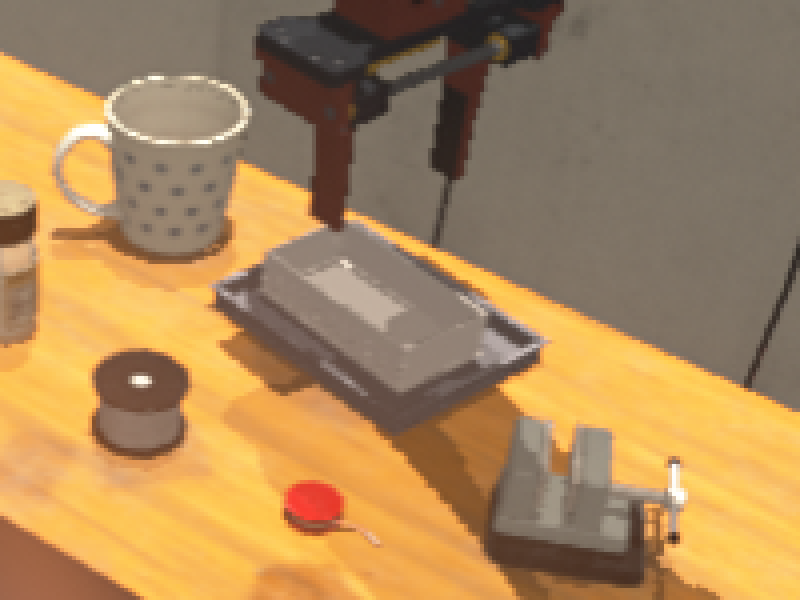

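The jaws straddle the small tray across its width (tray about (375,305) in the crop, fingers above both long walls). I go down to grip it.

apply_moves(commands=[{"x": 0, "y": 0, "z": 0.07, "wx": 0, "wy": 0, "wz": 0}, {"x": 0, "y": 0, "z": 0.07, "wx": 0, "wy": 0, "wz": 0}, {"x": 0, "y": 0, "z": 0.06, "wx": 0, "wy": 0, "wz": 0}, {"x": 0, "y": 0, "z": 0.04, "wx": 0, "wy": 0, "wz": 0}, {"x": 0, "y": 0, "z": 0.026, "wx": 0, "wy": 0, "wz": 0}, {"x": 0, "y": 0, "z": 0, "wx": 0, "wy": 0, "wz": 0}, {"x": 0, "y": 0, "z": 0, "wx": 0, "wy": 0, "wz": 0}])

```text
time: 2.82
position: [0.5452, -0.3007, 0.0316]
eef_rot: [0.995, -0.1, 0.0, 0.0]
contact_force: [1.3, 0.3, 0.9]
opening: 0.0877
finger_force: 0.0
```

apply_moves(commands=[{"x": 0, "y": 0, "z": 0, "wx": 0, "wy": 0, "wz": 0}, {"x": 0, "y": 0, "z": 0, "wx": 0, "wy": 0, "wz": 0}, {"x": 0, "y": 0, "z": 0, "wx": 0, "wy": 0, "wz": 0}, {"x": 0, "y": 0, "z": 0, "wx": 0, "wy": 0, "wz": 0}, {"x": 0, "y": 0, "z": 0, "wx": 0, "wy": 0, "wz": 0}, {"x": 0, "y": 0, "z": 0, "wx": 0, "wy": 0, "wz": 0}, {"x": 0, "y": 0, "z": 0, "wx": 0, "wy": 0, "wz": 0}, {"x": 0, "y": 0, "z": 0, "wx": 0, "wy": 0, "wz": 0}], grip=0.6, newtons=15)

```text
time: 3.48
position: [0.5452, -0.301, 0.0318]
eef_rot: [0.995, -0.1, 0.001, 0.0]
contact_force: [0.1, -0.7, 5.4]
opening: 0.0681
finger_force: 15.0
```

apply_moves(commands=[{"x": 0, "y": 0, "z": -0.02, "wx": 0, "wy": 0, "wz": 0}, {"x": 0, "y": 0, "z": -0.03, "wx": 0, "wy": 0, "wz": 0}, {"x": 0, "y": 0, "z": -0.04, "wx": 0, "wy": 0, "wz": 0}, {"x": 0, "y": 0, "z": -0.06, "wx": 0, "wy": 0, "wz": 0}, {"x": 0, "y": 0, "z": -0.08, "wx": 0, "wy": 0, "wz": 0}, {"x": 0, "y": 0, "z": -0.08, "wx": 0, "wy": 0, "wz": 0}, {"x": 0, "y": 0, "z": -0.06, "wx": 0, "wy": 0, "wz": 0}, {"x": 0, "y": 0, "z": 0, "wx": 0, "wy": 0, "wz": 0}, {"x": 0, "y": 0, "z": 0, "wx": 0, "wy": 0, "wz": 0}])

```text
time: 4.23
position: [0.5453, -0.3007, 0.1435]
eef_rot: [0.995, -0.1, 0.001, 0.0]
contact_force: [-0.8, 0.2, -2.0]
opening: 0.0679
finger_force: 15.0
```

```bash
python3 g.py .5433 .031 .14 2.2; python3 - <<'E'
from h import *
a=optics.get_image("scene");cv2.imwrite("pics/s2.png",cv2.resize(a[120:270,320:520],(800,600),interpolation=3))
E
```

```text
t 4.2333 pos [ 0.5453 -0.3007  0.1435] th -11.5 tilt 0.16 open 0.0679 ff 14.972156882286072 q7 -1.38
turn total wz -2.283 rows 3 each -0.761
shift total [ 0.0358 -1.1051  0.0118] xy rows 10 each [ 0.0036 -0.1105  0.0012] z rows@.12 1
```

View pics/s2.png

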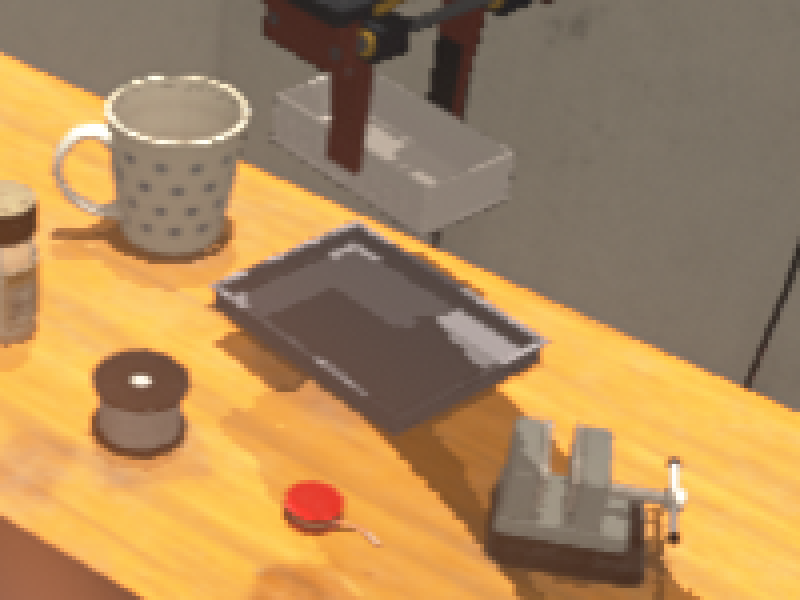

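The small tray hangs level from the jaws, centre about (390,150) in the crop, and the large tray has not moved. I carry it to the pad.

apply_moves(commands=[{"x": 0, "y": 0, "z": 0, "wx": 0, "wy": 0, "wz": -0.761}, {"x": 0, "y": 0, "z": 0, "wx": 0, "wy": 0, "wz": -0.761}, {"x": 0, "y": 0, "z": 0, "wx": 0, "wy": 0, "wz": -0.761}, {"x": 0.003, "y": -0.07, "z": 0, "wx": 0, "wy": 0, "wz": 0}, {"x": 0.003, "y": -0.105, "z": 0, "wx": 0, "wy": 0, "wz": 0}, {"x": 0.004, "y": -0.125, "z": 0, "wx": 0, "wy": 0, "wz": 0}, {"x": 0.004, "y": -0.125, "z": 0, "wx": 0, "wy": 0, "wz": 0}, {"x": 0.004, "y": -0.125, "z": 0, "wx": 0, "wy": 0, "wz": 0}, {"x": 0.004, "y": -0.125, "z": 0, "wx": 0, "wy": 0, "wz": 0}, {"x": 0.004, "y": -0.125, "z": 0, "wx": 0, "wy": 0, "wz": 0}, {"x": 0.004, "y": -0.125, "z": 0, "wx": 0, "wy": 0, "wz": 0}, {"x": 0.004, "y": -0.105, "z": 0, "wx": 0, "wy": 0, "wz": 0}])

```text
time: 5.28
position: [0.5416, 0.0116, 0.1406]
eef_rot: [1.0, 0.02, -0.001, -0.0]
contact_force: [0.7, 0.4, -0.5]
opening: 0.0681
finger_force: 15.0
```

apply_moves(commands=[{"x": 0.002, "y": -0.075, "z": 0, "wx": 0, "wy": 0, "wz": 0}, {"x": 0, "y": 0, "z": 0.08, "wx": 0, "wy": 0, "wz": 0}, {"x": 0, "y": 0, "z": 0.08, "wx": 0, "wy": 0, "wz": 0}, {"x": 0, "y": 0, "z": 0.08, "wx": 0, "wy": 0, "wz": 0}, {"x": 0, "y": 0, "z": 0.04, "wx": 0, "wy": 0, "wz": 0}, {"x": 0, "y": 0, "z": 0, "wx": 0, "wy": 0, "wz": 0}, {"x": 0, "y": 0, "z": 0, "wx": 0, "wy": 0, "wz": 0}, {"x": 0, "y": 0, "z": 0, "wx": 0, "wy": 0, "wz": 0}])

```text
time: 5.95
position: [0.5432, 0.0312, 0.0585]
eef_rot: [1.0, 0.019, 0.0, -0.0]
contact_force: [0.6, 1.1, -1.6]
opening: 0.0679
finger_force: 15.0
```

```bash
python3 g.py .5433 .031 .032 2.2; python3 - <<'E'
from h import *
a=optics.get_image("scene");cv2.imwrite("pics/s3.png",cv2.resize(a[190:310,255:415],(800,600),interpolation=3))
E
```

```text
t 5.95 pos [0.5432 0.0312 0.0585] th 2.18 tilt 0.04 open 0.0679 ff 14.972165375947952 q7 -1.82
turn total wz -0.003 rows 1 each -0.0027
shift total [0.0002 0.0007 0.0884] xy rows 1 each [0.0002 0.0007 0.0884] z rows@.12 1
```

View pics/s3.png

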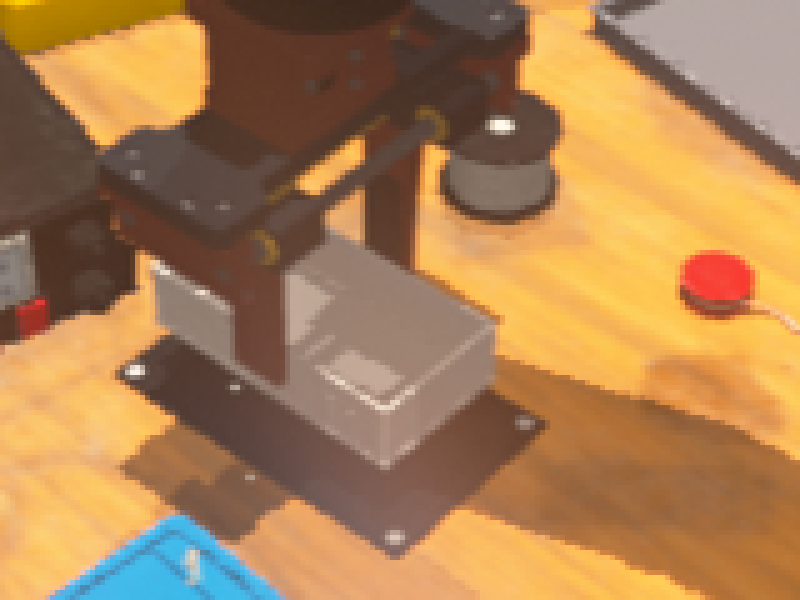

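```bash
python3 - <<'E'
from h import *
P=plane("scene",np.array([(150,266),(387,409),(498,325)])/5+[255-.4,190-.4],.0617)[:,:2]
print(P.round(4),np.linalg.norm(P[0]-P[1]),np.linalg.norm(P[1]-P[2]),((P[0]+P[2])/2).round(4),np.degrees(np.arctan2(*(P[0]-P[1])[::-1])))
E
```

```text
[[ 0.6083  0.0685]
 [ 0.4804  0.0626]
 [ 0.4803 -0.0024]] 0.12809999195777677 0.06500369426985891 [0.5443 0.0331] 2.6300211179445756
```

Centred to about 2 mm and square, with sizes that match. I lower it and release.

apply_moves(commands=[{"x": 0, "y": 0, "z": 0.03, "wx": 0, "wy": 0, "wz": 0}, {"x": 0, "y": 0, "z": 0.025, "wx": 0, "wy": 0, "wz": 0}, {"x": 0, "y": 0, "z": 0.02, "wx": 0, "wy": 0, "wz": 0}, {"x": 0, "y": 0, "z": 0.012, "wx": 0, "wy": 0, "wz": 0}, {"x": 0, "y": 0, "z": 0, "wx": 0, "wy": 0, "wz": 0}, {"x": 0, "y": 0, "z": 0, "wx": 0, "wy": 0, "wz": 0}, {"x": 0, "y": 0, "z": 0, "wx": 0, "wy": 0, "wz": 0}])

```text
time: 6.58
position: [0.5426, 0.0312, 0.0315]
eef_rot: [1.0, 0.019, -0.0, 0.0]
contact_force: [-0.8, -0.4, -1.9]
opening: 0.068
finger_force: 15.0
```

apply_moves(commands=[{"x": 0, "y": 0, "z": 0, "wx": 0, "wy": 0, "wz": 0}, {"x": 0, "y": 0, "z": 0, "wx": 0, "wy": 0, "wz": 0}, {"x": 0, "y": 0, "z": 0, "wx": 0, "wy": 0, "wz": 0}, {"x": 0, "y": 0, "z": 0, "wx": 0, "wy": 0, "wz": 0}, {"x": 0, "y": 0, "z": 0, "wx": 0, "wy": 0, "wz": 0}, {"x": 0, "y": 0, "z": -0.03, "wx": 0, "wy": 0, "wz": 0}, {"x": 0, "y": 0, "z": -0.06, "wx": 0, "wy": 0, "wz": 0}, {"x": 0, "y": 0, "z": -0.08, "wx": 0, "wy": 0, "wz": 0}, {"x": 0, "y": 0, "z": -0.08, "wx": 0, "wy": 0, "wz": 0}, {"x": 0, "y": 0, "z": -0.08, "wx": 0, "wy": 0, "wz": 0}, {"x": 0, "y": 0, "z": 0, "wx": 0, "wy": 0, "wz": 0}], grip=1)

```text
time: 7.5
position: [0.5454, 0.0316, 0.1359]
eef_rot: [1.0, 0.019, 0.004, -0.0]
contact_force: [0.3, 1.3, -0.9]
opening: 0.0879
finger_force: 0.0
```

```bash
python3 g.py .616 .2165 .08 66
```

```text
t 7.5 pos [0.5454 0.0316 0.1359] th 2.2 tilt 0.43 open 0.0879 ff 0.0 q7 -1.79
turn total wz -10.634 rows 11 each -0.9667
shift total [ 0.6588 -0.0356  0.1865] xy rows 6 each [ 0.1098 -0.0059  0.0311] z rows@.12 2
```

apply_moves(commands=[{"x": 0, "y": 0, "z": 0, "wx": 0, "wy": 0, "wz": -0.967}, {"x": 0, "y": 0, "z": 0, "wx": 0, "wy": 0, "wz": -0.967}, {"x": 0, "y": 0, "z": 0, "wx": 0, "wy": 0, "wz": -0.967}, {"x": 0, "y": 0, "z": 0, "wx": 0, "wy": 0, "wz": -0.967}, {"x": 0, "y": 0, "z": 0, "wx": 0, "wy": 0, "wz": -0.967}, {"x": 0, "y": 0, "z": 0, "wx": 0, "wy": 0, "wz": -0.967}, {"x": 0, "y": 0, "z": 0, "wx": 0, "wy": 0, "wz": -0.967}, {"x": 0, "y": 0, "z": 0, "wx": 0, "wy": 0, "wz": -0.967}, {"x": 0, "y": 0, "z": 0, "wx": 0, "wy": 0, "wz": -0.967}, {"x": 0, "y": 0, "z": 0, "wx": 0, "wy": 0, "wz": -0.967}, {"x": 0, "y": 0, "z": 0, "wx": 0, "wy": 0, "wz": -0.967}], grip=0.45)

```text
time: 8.42
position: [0.5426, 0.0311, 0.131]
eef_rot: [0.837, 0.547, -0.0, 0.0]
contact_force: [-0.6, 1.1, -0.7]
opening: 0.0392
finger_force: 0.0
```

apply_moves(commands=[{"x": 0.11, "y": -0.006, "z": 0, "wx": 0, "wy": 0, "wz": 0}, {"x": 0.11, "y": -0.006, "z": 0, "wx": 0, "wy": 0, "wz": 0}, {"x": 0.11, "y": -0.006, "z": 0, "wx": 0, "wy": 0, "wz": 0}, {"x": 0.11, "y": -0.006, "z": 0, "wx": 0, "wy": 0, "wz": 0}, {"x": 0.11, "y": -0.006, "z": 0, "wx": 0, "wy": 0, "wz": 0}, {"x": 0.11, "y": -0.006, "z": 0, "wx": 0, "wy": 0, "wz": 0}, {"x": 0, "y": 0, "z": 0.08, "wx": 0, "wy": 0, "wz": 0}, {"x": 0, "y": 0, "z": 0.08, "wx": 0, "wy": 0, "wz": 0}, {"x": 0, "y": 0, "z": 0, "wx": 0, "wy": 0, "wz": 0}, {"x": 0, "y": 0, "z": 0, "wx": 0, "wy": 0, "wz": 0}, {"x": 0, "y": 0, "z": 0, "wx": 0, "wy": 0, "wz": 0}])

```text
time: 9.33
position: [0.6138, 0.2163, 0.0838]
eef_rot: [0.839, 0.545, 0.0, 0.0]
contact_force: [-0.7, 0.3, -0.0]
opening: 0.0394
finger_force: 0.0
```

```bash
python3 g.py .616 .2165 .014 66
```

```text
t 9.3333 pos [0.6138 0.2163 0.0838] th 65.99 tilt 0.04 open 0.0394 ff 0.0 q7 -1.1
turn total wz -0.002 rows 1 each -0.0015
shift total [0.0036 0.0065 0.2328] xy rows 1 each [0.0036 0.0065 0.2328] z rows@.12 2
```

apply_moves(commands=[{"x": 0.004, "y": 0.006, "z": 0.07, "wx": 0, "wy": 0, "wz": 0}, {"x": 0, "y": 0, "z": 0.07, "wx": 0, "wy": 0, "wz": 0}, {"x": 0, "y": 0, "z": 0.05, "wx": 0, "wy": 0, "wz": 0}, {"x": 0, "y": 0, "z": 0.025, "wx": 0, "wy": 0, "wz": 0}, {"x": 0, "y": 0, "z": 0.018, "wx": 0, "wy": 0, "wz": 0}, {"x": 0, "y": 0, "z": 0, "wx": 0, "wy": 0, "wz": 0}, {"x": 0, "y": 0, "z": 0, "wx": 0, "wy": 0, "wz": 0}])

```text
time: 9.92
position: [0.6159, 0.2171, 0.0136]
eef_rot: [0.839, 0.545, 0.0, 0.0]
contact_force: [0.1, 0.2, 0.5]
opening: 0.0395
finger_force: 0.0
```

apply_moves(commands=[{"x": 0, "y": 0, "z": 0, "wx": 0, "wy": 0, "wz": 0}, {"x": 0, "y": 0, "z": 0, "wx": 0, "wy": 0, "wz": 0}, {"x": 0, "y": 0, "z": 0, "wx": 0, "wy": 0, "wz": 0}, {"x": 0, "y": 0, "z": 0, "wx": 0, "wy": 0, "wz": 0}, {"x": 0, "y": 0, "z": 0, "wx": 0, "wy": 0, "wz": 0}, {"x": 0, "y": 0, "z": 0, "wx": 0, "wy": 0, "wz": 0}, {"x": 0, "y": 0, "z": 0, "wx": 0, "wy": 0, "wz": 0}], grip=0.05, newtons=10)

```text
time: 10.5
position: [0.6156, 0.2169, 0.0131]
eef_rot: [0.839, 0.545, 0.0, 0.0]
contact_force: [-0.5, -0.8, 2.6]
opening: 0.0108
finger_force: 10.0
```

apply_moves(commands=[{"x": 0, "y": 0, "z": -0.04, "wx": 0, "wy": 0, "wz": 0}, {"x": 0, "y": 0, "z": -0.08, "wx": 0, "wy": 0, "wz": 0}, {"x": 0, "y": 0, "z": -0.1, "wx": 0, "wy": 0, "wz": 0}, {"x": 0, "y": 0, "z": -0.1, "wx": 0, "wy": 0, "wz": 0}, {"x": 0, "y": 0, "z": -0.06, "wx": 0, "wy": 0, "wz": 0}, {"x": -0.12, "y": 0, "z": 0, "wx": 0, "wy": 0, "wz": 0}, {"x": -0.12, "y": 0, "z": 0, "wx": 0, "wy": 0, "wz": 0}, {"x": -0.12, "y": 0, "z": 0, "wx": 0, "wy": 0, "wz": 0}, {"x": -0.12, "y": 0, "z": 0, "wx": 0, "wy": 0, "wz": 0}, {"x": -0.1, "y": 0, "z": 0, "wx": 0, "wy": 0, "wz": 0}])

```text
time: 11.33
position: [0.5435, 0.0555, 0.1275]
eef_rot: [0.839, 0.544, -0.0, 0.0]
contact_force: [0.3, -0.4, -0.7]
opening: 0.0107
finger_force: 10.0
```

apply_moves(commands=[{"x": 0, "y": 0, "z": 0, "wx": 0, "wy": 0, "wz": 0.966}, {"x": 0, "y": 0, "z": 0, "wx": 0, "wy": 0, "wz": 0.966}, {"x": 0, "y": 0, "z": 0, "wx": 0, "wy": 0, "wz": 0.966}, {"x": 0, "y": 0, "z": 0, "wx": 0, "wy": 0, "wz": 0.966}, {"x": 0, "y": 0, "z": 0, "wx": 0, "wy": 0, "wz": 0.966}, {"x": 0, "y": 0, "z": 0, "wx": 0, "wy": 0, "wz": 0.966}, {"x": 0, "y": 0, "z": 0, "wx": 0, "wy": 0, "wz": 0.966}, {"x": 0, "y": 0, "z": 0, "wx": 0, "wy": 0, "wz": 0.966}, {"x": 0, "y": 0, "z": 0, "wx": 0, "wy": 0, "wz": 0.966}, {"x": 0, "y": 0, "z": 0, "wx": 0, "wy": 0, "wz": 0.966}, {"x": 0, "y": 0, "z": 0, "wx": 0, "wy": 0, "wz": 0.966}, {"x": 0, "y": 0, "z": 0, "wx": 0, "wy": 0, "wz": 0}])

```text
time: 12.33
position: [0.5448, 0.0582, 0.1276]
eef_rot: [1.0, 0.018, 0.0, -0.0]
contact_force: [-0.1, -0.5, -0.0]
opening: 0.0107
finger_force: 10.0
```

```bash
python3 g.py .577 .0335 .021 2.2
```

```text
t 12.3333 pos [0.5448 0.0582 0.1276] th 2.03 tilt 0.03 open 0.0107 ff 10.001135047059506 q7 -1.84
turn total wz -0.028 rows 1 each -0.028
shift total [0.1042 0.0864 0.3554] xy rows 2 each [0.0521 0.0432 0.1777] z rows@.12 3
```

apply_moves(commands=[{"x": 0.052, "y": 0.043, "z": 0, "wx": 0, "wy": 0, "wz": 0}, {"x": 0.052, "y": 0.043, "z": 0, "wx": 0, "wy": 0, "wz": 0}, {"x": 0, "y": 0, "z": 0.05, "wx": 0, "wy": 0, "wz": 0}, {"x": 0, "y": 0, "z": 0.08, "wx": 0, "wy": 0, "wz": 0}, {"x": 0, "y": 0, "z": 0.08, "wx": 0, "wy": 0, "wz": 0}, {"x": 0, "y": 0, "z": 0.06, "wx": 0, "wy": 0, "wz": 0}, {"x": 0, "y": 0, "z": 0.04, "wx": 0, "wy": 0, "wz": 0}, {"x": 0, "y": 0, "z": 0.025, "wx": 0, "wy": 0, "wz": 0}, {"x": 0, "y": 0, "z": 0.018, "wx": 0, "wy": 0, "wz": 0}, {"x": 0, "y": 0, "z": 0, "wx": 0, "wy": 0, "wz": 0}, {"x": 0, "y": 0, "z": 0, "wx": 0, "wy": 0, "wz": 0}])

```text
time: 13.25
position: [0.5774, 0.0335, 0.0216]
eef_rot: [1.0, 0.02, 0.0, -0.0]
contact_force: [-0.1, -0.3, -0.5]
opening: 0.0109
finger_force: 10.0
```

apply_moves(commands=[{"x": 0, "y": 0, "z": 0, "wx": 0, "wy": 0, "wz": 0}, {"x": 0, "y": 0, "z": 0, "wx": 0, "wy": 0, "wz": 0}, {"x": 0, "y": 0, "z": 0, "wx": 0, "wy": 0, "wz": 0}, {"x": 0, "y": 0, "z": 0, "wx": 0, "wy": 0, "wz": 0}, {"x": 0, "y": 0, "z": -0.03, "wx": 0, "wy": 0, "wz": 0}, {"x": 0, "y": 0, "z": -0.06, "wx": 0, "wy": 0, "wz": 0}, {"x": 0, "y": 0, "z": -0.09, "wx": 0, "wy": 0, "wz": 0}, {"x": 0, "y": 0, "z": -0.09, "wx": 0, "wy": 0, "wz": 0}, {"x": 0, "y": 0, "z": -0.09, "wx": 0, "wy": 0, "wz": 0}, {"x": 0, "y": 0, "z": 0, "wx": 0, "wy": 0, "wz": 0}], grip=0.27)

```text
time: 14.08
position: [0.58, 0.0338, 0.1351]
eef_rot: [1.0, 0.02, 0.004, -0.0]
contact_force: [0.3, -0.1, 0.9]
opening: 0.0237
finger_force: 0.0
```

```bash
python3 g.py .610 .3175 .08 -14.5
```

```text
t 14.0833 pos [0.58   0.0338 0.1351] th 2.27 tilt 0.49 open 0.0237 ff 0.0 q7 -1.78
turn total wz 2.794 rows 3 each 0.9315
shift total [-0.1399 -0.9404  0.1836] xy rows 8 each [-0.0175 -0.1176  0.023 ] z rows@.12 2
```

apply_moves(commands=[{"x": 0, "y": 0, "z": 0, "wx": 0, "wy": 0, "wz": 0.93}, {"x": 0, "y": 0, "z": 0, "wx": 0, "wy": 0, "wz": 0.93}, {"x": 0, "y": 0, "z": 0, "wx": 0, "wy": 0, "wz": 0.93}, {"x": -0.017, "y": -0.1, "z": 0, "wx": 0, "wy": 0, "wz": 0}, {"x": -0.017, "y": -0.12, "z": 0, "wx": 0, "wy": 0, "wz": 0}, {"x": -0.017, "y": -0.12, "z": 0, "wx": 0, "wy": 0, "wz": 0}, {"x": -0.017, "y": -0.12, "z": 0, "wx": 0, "wy": 0, "wz": 0}, {"x": -0.017, "y": -0.12, "z": 0, "wx": 0, "wy": 0, "wz": 0}, {"x": -0.017, "y": -0.12, "z": 0, "wx": 0, "wy": 0, "wz": 0}, {"x": -0.017, "y": -0.12, "z": 0, "wx": 0, "wy": 0, "wz": 0}, {"x": -0.017, "y": -0.12, "z": 0, "wx": 0, "wy": 0, "wz": 0}], grip=0.45)

```text
time: 15.0
position: [0.6077, 0.3183, 0.1292]
eef_rot: [0.992, -0.126, 0.0, 0.0]
contact_force: [0.3, -0.2, -0.6]
opening: 0.0395
finger_force: 0.0
```

apply_moves(commands=[{"x": 0, "y": 0, "z": 0.09, "wx": 0, "wy": 0, "wz": 0}, {"x": 0, "y": 0, "z": 0.09, "wx": 0, "wy": 0, "wz": 0}, {"x": 0, "y": 0, "z": 0, "wx": 0, "wy": 0, "wz": 0}, {"x": 0, "y": 0, "z": 0, "wx": 0, "wy": 0, "wz": 0}])

```text
time: 15.33
position: [0.6068, 0.3157, 0.0737]
eef_rot: [0.992, -0.126, -0.001, 0.001]
contact_force: [0.7, -1.0, 0.6]
opening: 0.0396
finger_force: 0.0
```

```bash
python3 g.py .610 .3175 .0135 -14.5; python3 - <<'E'
from h import *
a=optics.get_image("scene")
cv2.imwrite("pics/s4.png",cv2.resize(a[200:350,160:360],(800,600),interpolation=3))
E
```

```text
t 15.3333 pos [0.6068 0.3157 0.0737] th -14.47 tilt 0.22 open 0.0396 ff 0.0 q7 -2.48
turn total wz 0.004 rows 1 each 0.0043
shift total [ 0.0087 -0.0084  0.2006] xy rows 1 each [ 0.0087 -0.0084  0.2006] z rows@.12 2
```

View pics/s4.png

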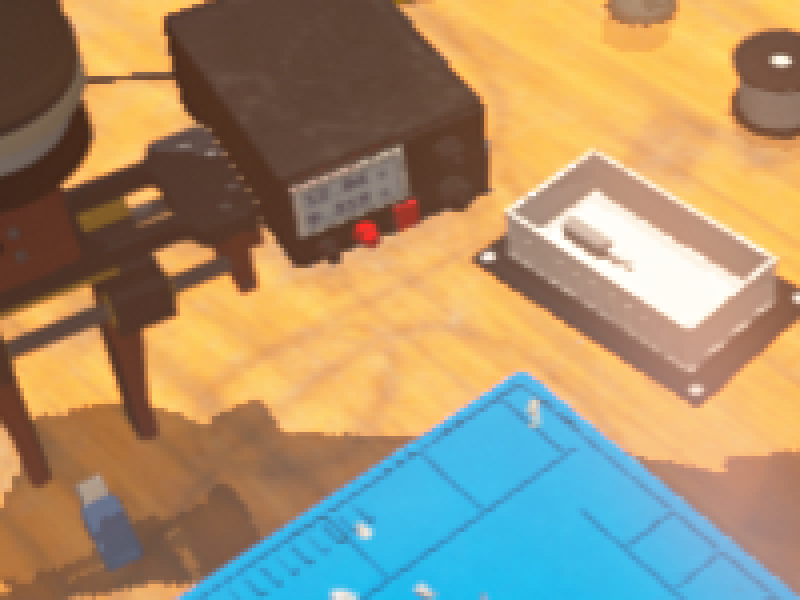

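The plug lies in the small tray (crop about (597,240)) and the tray sits inside the pad. The jaws are above the USB stick at (110,525), so I go down to it.

apply_moves(commands=[{"x": 0.009, "y": -0.008, "z": 0.05, "wx": 0, "wy": 0, "wz": 0}, {"x": 0, "y": 0, "z": 0.06, "wx": 0, "wy": 0, "wz": 0}, {"x": 0, "y": 0, "z": 0.05, "wx": 0, "wy": 0, "wz": 0}, {"x": 0, "y": 0, "z": 0.025, "wx": 0, "wy": 0, "wz": 0}, {"x": 0, "y": 0, "z": 0.013, "wx": 0, "wy": 0, "wz": 0}, {"x": 0, "y": 0, "z": 0, "wx": 0, "wy": 0, "wz": 0}, {"x": 0, "y": 0, "z": 0, "wx": 0, "wy": 0, "wz": 0}])

```text
time: 15.97
position: [0.6115, 0.3184, 0.016]
eef_rot: [0.992, -0.126, 0.0, -0.0]
contact_force: [-1.0, -0.0, 0.7]
opening: 0.0397
finger_force: 0.0
```

apply_moves(commands=[{"x": 0, "y": 0, "z": 0, "wx": 0, "wy": 0, "wz": 0}, {"x": 0, "y": 0, "z": 0, "wx": 0, "wy": 0, "wz": 0}, {"x": 0, "y": 0, "z": 0, "wx": 0, "wy": 0, "wz": 0}, {"x": 0, "y": 0, "z": 0, "wx": 0, "wy": 0, "wz": 0}, {"x": 0, "y": 0, "z": 0, "wx": 0, "wy": 0, "wz": 0}, {"x": 0, "y": 0, "z": 0, "wx": 0, "wy": 0, "wz": 0}, {"x": 0, "y": 0, "z": 0, "wx": 0, "wy": 0, "wz": 0}], grip=0.1, newtons=12)

```text
time: 16.55
position: [0.6114, 0.3184, 0.0161]
eef_rot: [0.992, -0.126, 0.0, -0.0]
contact_force: [-0.6, -1.2, 5.1]
opening: 0.0177
finger_force: 12.0
```

```bash
python3 g.py .514 .0315 .13 2.2
```

```text
t 16.55 pos [0.6114 0.3184 0.0161] th -14.48 tilt 0.04 open 0.0177 ff 12.0005764067173 q7 -2.49
turn total wz -2.78 rows 3 each -0.9265
shift total [-0.3612  0.9431 -0.3797] xy rows 9 each [-0.0401  0.1048 -0.0422] z rows@.12 4
```

apply_moves(commands=[{"x": 0, "y": 0, "z": -0.04, "wx": 0, "wy": 0, "wz": 0}, {"x": 0, "y": 0, "z": -0.08, "wx": 0, "wy": 0, "wz": 0}, {"x": 0, "y": 0, "z": -0.1, "wx": 0, "wy": 0, "wz": 0}, {"x": 0, "y": 0, "z": -0.1, "wx": 0, "wy": 0, "wz": 0}, {"x": 0, "y": 0, "z": -0.06, "wx": 0, "wy": 0, "wz": 0}, {"x": 0, "y": 0, "z": 0, "wx": 0, "wy": 0, "wz": -0.926}, {"x": 0, "y": 0, "z": 0, "wx": 0, "wy": 0, "wz": -0.926}, {"x": 0, "y": 0, "z": 0, "wx": 0, "wy": 0, "wz": -0.926}, {"x": -0.04, "y": 0.08, "z": 0, "wx": 0, "wy": 0, "wz": 0}, {"x": -0.04, "y": 0.105, "z": 0, "wx": 0, "wy": 0, "wz": 0}, {"x": -0.04, "y": 0.115, "z": 0, "wx": 0, "wy": 0, "wz": 0}, {"x": -0.04, "y": 0.115, "z": 0, "wx": 0, "wy": 0, "wz": 0}])

```text
time: 17.55
position: [0.5671, 0.191, 0.1299]
eef_rot: [1.0, 0.02, 0.0, 0.0]
contact_force: [1.6, -0.6, -0.1]
opening: 0.0177
finger_force: 12.0
```

apply_moves(commands=[{"x": -0.04, "y": 0.115, "z": 0, "wx": 0, "wy": 0, "wz": 0}, {"x": -0.04, "y": 0.115, "z": 0, "wx": 0, "wy": 0, "wz": 0}, {"x": -0.04, "y": 0.115, "z": 0, "wx": 0, "wy": 0, "wz": 0}, {"x": -0.04, "y": 0.1, "z": 0, "wx": 0, "wy": 0, "wz": 0}, {"x": -0.04, "y": 0.08, "z": 0, "wx": 0, "wy": 0, "wz": 0}, {"x": 0, "y": 0, "z": 0, "wx": 0, "wy": 0, "wz": 0}, {"x": 0, "y": 0, "z": 0, "wx": 0, "wy": 0, "wz": 0}, {"x": 0, "y": 0, "z": 0, "wx": 0, "wy": 0, "wz": 0}])

```text
time: 18.22
position: [0.5146, 0.0331, 0.1302]
eef_rot: [1.0, 0.019, 0.001, -0.0]
contact_force: [-0.2, 0.6, -0.3]
opening: 0.0177
finger_force: 12.0
```

```bash
python3 g.py .514 .0315 .0225 2.2
```

```text
t 18.2167 pos [0.5146 0.0331 0.1302] th 2.21 tilt 0.08 open 0.0177 ff 12.000039964914322 q7 -1.8
turn total wz 0.002 rows 1 each 0.0017
shift total [-0.0021  0.0053  0.3591] xy rows 1 each [-0.0021  0.0053  0.3591] z rows@.12 3
```

```bash
python3 - <<'E'
from h import *
P=plane("scene",np.array([(595,152),(777,261),(692,327),(507,212)])/4+[160-.375,200-.375],.035)[:,:2]
print(P.round(4),P.mean(0))
E
```

```text
[[ 0.6068  0.0022]
 [ 0.4789 -0.0011]
 [ 0.4789  0.0623]
 [ 0.6063  0.0677]] [0.54271569 0.03278291]
```

apply_moves(commands=[{"x": -0.002, "y": 0.005, "z": 0.05, "wx": 0, "wy": 0, "wz": 0}, {"x": 0, "y": 0, "z": 0.08, "wx": 0, "wy": 0, "wz": 0}, {"x": 0, "y": 0, "z": 0.08, "wx": 0, "wy": 0, "wz": 0}, {"x": 0, "y": 0, "z": 0.06, "wx": 0, "wy": 0, "wz": 0}, {"x": 0, "y": 0, "z": 0.04, "wx": 0, "wy": 0, "wz": 0}, {"x": 0, "y": 0, "z": 0.03, "wx": 0, "wy": 0, "wz": 0}, {"x": 0, "y": 0, "z": 0.019, "wx": 0, "wy": 0, "wz": 0}, {"x": 0, "y": 0, "z": 0, "wx": 0, "wy": 0, "wz": 0}, {"x": 0, "y": 0, "z": 0, "wx": 0, "wy": 0, "wz": 0}])

```text
time: 18.97
position: [0.5139, 0.0316, 0.022]
eef_rot: [1.0, 0.02, 0.0, -0.0]
contact_force: [-0.2, 0.0, -0.4]
opening: 0.0175
finger_force: 12.0
```

apply_moves(commands=[{"x": 0, "y": 0, "z": 0, "wx": 0, "wy": 0, "wz": 0}, {"x": 0, "y": 0, "z": 0, "wx": 0, "wy": 0, "wz": 0}, {"x": 0, "y": 0, "z": 0, "wx": 0, "wy": 0, "wz": 0}, {"x": 0, "y": 0, "z": 0, "wx": 0, "wy": 0, "wz": 0}, {"x": 0, "y": 0, "z": -0.03, "wx": 0, "wy": 0, "wz": 0}, {"x": 0, "y": 0, "z": -0.06, "wx": 0, "wy": 0, "wz": 0}, {"x": 0, "y": 0, "z": -0.09, "wx": 0, "wy": 0, "wz": 0}, {"x": 0, "y": 0, "z": -0.09, "wx": 0, "wy": 0, "wz": 0}, {"x": 0, "y": 0, "z": -0.09, "wx": 0, "wy": 0, "wz": 0}, {"x": 0, "y": 0, "z": 0, "wx": 0, "wy": 0, "wz": 0}, {"x": 0, "y": 0, "z": 0, "wx": 0, "wy": 0, "wz": 0}], grip=0.29)

```text
time: 19.88
position: [0.5146, 0.0308, 0.132]
eef_rot: [1.0, 0.019, 0.002, -0.0]
contact_force: [-0.7, -0.2, -0.3]
opening: 0.0255
finger_force: 0.0
```

```bash
python3 g.py .5835 -.1272 .12 2.2
```

```text
t 19.8833 pos [0.5146 0.0308 0.132 ] th 2.18 tilt 0.23 open 0.0255 ff 0.0 q7 -1.8
turn total wz -0.004 rows 1 each -0.0038
shift total [0.2093 0.5351 0.0399] xy rows 5 each [0.0419 0.107  0.008 ] z rows@.12 1
```

apply_moves(commands=[{"x": 0.042, "y": 0.1, "z": 0, "wx": 0, "wy": 0, "wz": 0}, {"x": 0.042, "y": 0.115, "z": 0, "wx": 0, "wy": 0, "wz": 0}, {"x": 0.042, "y": 0.12, "z": 0, "wx": 0, "wy": 0, "wz": 0}, {"x": 0.042, "y": 0.11, "z": 0, "wx": 0, "wy": 0, "wz": 0}, {"x": 0.042, "y": 0.09, "z": 0, "wx": 0, "wy": 0, "wz": 0}, {"x": 0, "y": 0, "z": 0, "wx": 0, "wy": 0, "wz": 0}, {"x": 0, "y": 0, "z": 0, "wx": 0, "wy": 0, "wz": 0}, {"x": 0, "y": 0, "z": 0, "wx": 0, "wy": 0, "wz": 0}, {"x": 0, "y": 0, "z": 0, "wx": 0, "wy": 0, "wz": 0}], grip=1)

```text
time: 20.63
position: [0.5818, -0.1254, 0.1292]
eef_rot: [1.0, 0.02, -0.001, -0.001]
contact_force: [-0.2, -0.2, 0.5]
opening: 0.082
finger_force: 0.0
```

```bash
python3 g.py .583 -.1275 .0125 2.2; python3 - <<'E'
from h import *
print(plane("scene",[[354.9,214.7]],.036), tri((384.6,234.8),(354.9,214.7)))
a=optics.get_image("scene");cv2.imwrite("pics/s5.png",cv2.resize(a[160:310,260:460],(800,600),interpolation=3))
E
```

```text
t 20.6333 pos [ 0.5818 -0.1254  0.1292] th 2.31 tilt 0.1 open 0.082 ff 0.0 q7 -1.49
turn total wz 0.018 rows 1 each 0.0183
shift total [0.0036 0.0072 0.3891] xy rows 1 each [0.0036 0.0072 0.3891] z rows@.12 4
[[ 0.58511305 -0.12743022  0.036     ]] (array([ 0.58642801, -0.12883365,  0.03453291]), np.float64(0.0002630571708030861))
```

View pics/s5.png

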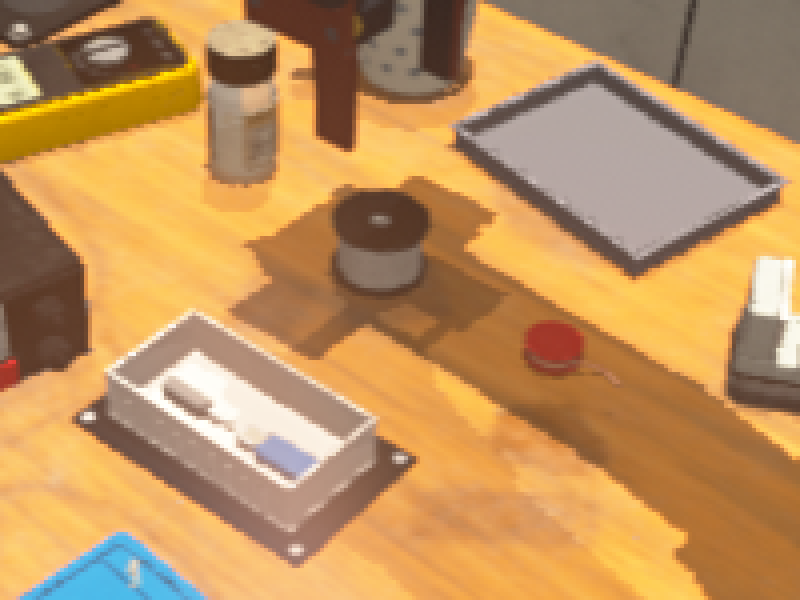

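USB stick and plug are both in the small tray (crop (285,455) and (187,393)), and the spool stands at (380,240) below the jaws. Next I grip the spool.

apply_moves(commands=[{"x": 0.008, "y": 0.007, "z": 0.06, "wx": 0, "wy": 0, "wz": 0}, {"x": 0, "y": 0, "z": 0.09, "wx": 0, "wy": 0, "wz": 0}, {"x": 0, "y": 0, "z": 0.09, "wx": 0, "wy": 0, "wz": 0}, {"x": 0, "y": 0, "z": 0.07, "wx": 0, "wy": 0, "wz": 0}, {"x": 0, "y": 0, "z": 0.04, "wx": 0, "wy": 0, "wz": 0}, {"x": 0, "y": 0, "z": 0.025, "wx": 0, "wy": 0, "wz": 0}, {"x": 0, "y": 0, "z": 0.011, "wx": 0, "wy": 0, "wz": 0}, {"x": 0, "y": 0, "z": 0, "wx": 0, "wy": 0, "wz": 0}, {"x": 0, "y": 0, "z": 0, "wx": 0, "wy": 0, "wz": 0}])

```text
time: 21.43
position: [0.5858, -0.1291, 0.015]
eef_rot: [1.0, 0.019, 0.001, 0.0]
contact_force: [-0.6, -0.8, 0.8]
opening: 0.0879
finger_force: 0.0
```

```bash
python3 - <<'E'
from h import *
P=plane("scene",np.array([(598,65),(785,183),(636,276),(455,128)])/4+[260-.375,160-.375],.016)[:,:2]
c=P.mean(0);print(P.round(4),c,np.degrees(np.arctan2(*(P[0]-P[1])[::-1])),np.degrees(np.arctan2(*(P[3]-P[2])[::-1])))
a=np.radians(-11);ex=np.array([np.cos(a),np.sin(a)])
c=(np.array([.541,-.2991])+c)/2
print(c,"spool",c+.045*ex,"bobbin",c-.02*ex)
E
python3 g.py .5845 -.1275 .0125 2.2
```

```text
[[ 0.606  -0.3725]
 [ 0.4463 -0.3427]
 [ 0.4612 -0.2074]
 [ 0.6295 -0.2515]] [ 0.53574574 -0.29351147] -10.566861118524413 -14.694825188758283
[ 0.53837287 -0.29630573] spool [ 0.58254609 -0.30489214] bobbin [ 0.51874033 -0.29248955]
t 21.4333 pos [ 0.5858 -0.1291  0.015 ] th 2.21 tilt 0.08 open 0.0879 ff 0.0 q7 -1.52
turn total wz 0.002 rows 1 each 0.0016
shift total [-0.004  -0.0054  0.0085] xy rows 1 each [-0.004  -0.0054  0.0085] z rows@.12 1
```

apply_moves(commands=[{"x": -0.003, "y": -0.005, "z": 0.007, "wx": 0, "wy": 0, "wz": 0}, {"x": 0, "y": 0, "z": 0, "wx": 0, "wy": 0, "wz": 0}, {"x": 0, "y": 0, "z": 0, "wx": 0, "wy": 0, "wz": 0}, {"x": 0, "y": 0, "z": 0, "wx": 0, "wy": 0, "wz": 0}, {"x": 0, "y": 0, "z": 0, "wx": 0, "wy": 0, "wz": 0}, {"x": 0, "y": 0, "z": 0, "wx": 0, "wy": 0, "wz": 0}, {"x": 0, "y": 0, "z": 0, "wx": 0, "wy": 0, "wz": 0}, {"x": 0, "y": 0, "z": 0, "wx": 0, "wy": 0, "wz": 0}, {"x": 0, "y": 0, "z": 0, "wx": 0, "wy": 0, "wz": 0}, {"x": 0, "y": 0, "z": 0, "wx": 0, "wy": 0, "wz": 0}, {"x": 0, "y": 0, "z": 0, "wx": 0, "wy": 0, "wz": 0}], grip=0.5, newtons=25)

```text
time: 22.35
position: [0.5843, -0.1281, 0.0122]
eef_rot: [1.0, 0.019, 0.0, 0.0]
contact_force: [-0.2, -3.6, 4.8]
opening: 0.0557
finger_force: 24.8
```

apply_moves(commands=[{"x": 0, "y": 0, "z": -0.03, "wx": 0, "wy": 0, "wz": 0}, {"x": 0, "y": 0, "z": -0.06, "wx": 0, "wy": 0, "wz": 0}, {"x": 0, "y": 0, "z": -0.08, "wx": 0, "wy": 0, "wz": 0}, {"x": 0, "y": 0, "z": -0.08, "wx": 0, "wy": 0, "wz": 0}, {"x": 0, "y": 0, "z": -0.06, "wx": 0, "wy": 0, "wz": 0}, {"x": 0, "y": 0, "z": 0, "wx": 0, "wy": 0, "wz": 0.733}, {"x": 0, "y": 0, "z": 0, "wx": 0, "wy": 0, "wz": 0.733}, {"x": 0, "y": 0, "z": 0, "wx": 0, "wy": 0, "wz": 0.733}, {"x": 0, "y": 0, "z": 0, "wx": 0, "wy": 0, "wz": 0}])

```text
time: 23.1
position: [0.5835, -0.1269, 0.1049]
eef_rot: [0.995, -0.097, -0.001, -0.0]
contact_force: [0.6, -0.4, -2.9]
opening: 0.0555
finger_force: 24.5
```

```bash
python3 g.py .585 -.3077 .1 -11
```

```text
t 23.1 pos [ 0.5835 -0.1269  0.1049] th -11.16 tilt 0.07 open 0.0555 ff 24.458896554551757 q7 -1.7
turn total wz -0.026 rows 1 each -0.0263
shift total [0.1197 0.5907 0.0162] xy rows 6 each [0.02   0.0984 0.0027] z rows@.12 1
```

```bash
python3 - <<'E'
from h import *
a=optics.get_image("scene");cv2.imwrite("pics/s6.png",cv2.resize(a[130:280,300:500],(800,600),interpolation=3))
E
```

```text
(no output)
```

View pics/s6.png

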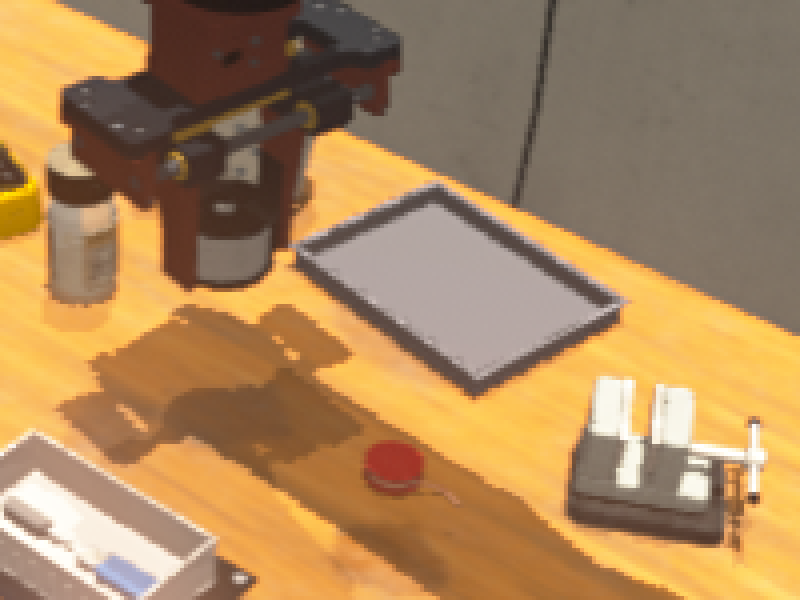

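```bash
python3 - <<'E'
from h import *
cs=lambda c:np.array(c)/(10/3)+[210,140]-.35
c,e=tri(np.array([688,86])/4+[290-.375,160-.375],cs((516,21)));print("cup rim centre",c,e)
for z in (.09,.1):
  P=plane("top",np.array([(612,86),(764,86),(688,13),(688,160)])/4+[290-.375,160-.375],z);print(P.round(3).tolist())
E
```

```text
cup rim centre [ 0.70905765 -0.30525039  0.09378862] 0.0008496089918993983
[[0.71, -0.261, 0.09], [0.711, -0.351, 0.09], [0.756, -0.307, 0.09], [0.665, -0.305, 0.09]]
[[0.707, -0.259, 0.1], [0.709, -0.348, 0.1], [0.752, -0.304, 0.1], [0.663, -0.303, 0.1]]
```

apply_moves(commands=[{"x": 0.015, "y": 0.07, "z": 0, "wx": 0, "wy": 0, "wz": 0}, {"x": 0.02, "y": 0.1, "z": 0, "wx": 0, "wy": 0, "wz": 0}, {"x": 0.02, "y": 0.11, "z": 0, "wx": 0, "wy": 0, "wz": 0}, {"x": 0.02, "y": 0.11, "z": 0, "wx": 0, "wy": 0, "wz": 0}, {"x": 0.02, "y": 0.11, "z": 0, "wx": 0, "wy": 0, "wz": 0}, {"x": 0.015, "y": 0.09, "z": 0, "wx": 0, "wy": 0, "wz": 0}, {"x": 0, "y": 0, "z": 0, "wx": 0, "wy": 0, "wz": 0}, {"x": 0, "y": 0, "z": 0, "wx": 0, "wy": 0, "wz": 0}, {"x": 0, "y": 0, "z": 0, "wx": 0, "wy": 0, "wz": 0}])

```text
time: 23.9
position: [0.5826, -0.3065, 0.1044]
eef_rot: [0.995, -0.095, -0.0, -0.001]
contact_force: [0.3, 0.8, -2.3]
opening: 0.0559
finger_force: 24.5
```

```bash
python3 g.py .5822 -.307 .0165 -11
```

```text
t 23.9 pos [ 0.5826 -0.3065  0.1044] th -10.88 tilt 0.11 open 0.0559 ff 24.458839353819712 q7 -1.4
turn total wz 0.02 rows 1 each 0.0195
shift total [-0.0009  0.0018  0.293 ] xy rows 1 each [-0.0009  0.0018  0.293 ] z rows@.12 3
```

apply_moves(commands=[{"x": 0, "y": 0.002, "z": 0.05, "wx": 0, "wy": 0, "wz": 0}, {"x": 0, "y": 0, "z": 0.07, "wx": 0, "wy": 0, "wz": 0}, {"x": 0, "y": 0, "z": 0.07, "wx": 0, "wy": 0, "wz": 0}, {"x": 0, "y": 0, "z": 0.04, "wx": 0, "wy": 0, "wz": 0}, {"x": 0, "y": 0, "z": 0.03, "wx": 0, "wy": 0, "wz": 0}, {"x": 0, "y": 0, "z": 0.02, "wx": 0, "wy": 0, "wz": 0}, {"x": 0, "y": 0, "z": 0.012, "wx": 0, "wy": 0, "wz": 0}, {"x": 0, "y": 0, "z": 0, "wx": 0, "wy": 0, "wz": 0}, {"x": 0, "y": 0, "z": 0, "wx": 0, "wy": 0, "wz": 0}, {"x": 0, "y": 0, "z": 0, "wx": 0, "wy": 0, "wz": 0}])

```text
time: 24.73
position: [0.5832, -0.3086, 0.0183]
eef_rot: [0.995, -0.096, 0.001, 0.0]
contact_force: [0.7, 0.1, -2.5]
opening: 0.0556
finger_force: 24.5
```

Still carried (−2.5 N), so I lower another 2.5 mm and release.

apply_moves(commands=[{"x": 0, "y": 0, "z": 0.008, "wx": 0, "wy": 0, "wz": 0}, {"x": 0, "y": 0, "z": 0, "wx": 0, "wy": 0, "wz": 0}, {"x": 0, "y": 0, "z": 0, "wx": 0, "wy": 0, "wz": 0}])

```text
time: 24.98
position: [0.5829, -0.3086, 0.0153]
eef_rot: [0.995, -0.096, 0.0, 0.0]
contact_force: [0.8, -0.3, -1.1]
opening: 0.0557
finger_force: 24.5
```

apply_moves(commands=[{"x": 0, "y": 0, "z": 0, "wx": 0, "wy": 0, "wz": 0}, {"x": 0, "y": 0, "z": 0, "wx": 0, "wy": 0, "wz": 0}, {"x": 0, "y": 0, "z": 0, "wx": 0, "wy": 0, "wz": 0}, {"x": 0, "y": 0, "z": 0, "wx": 0, "wy": 0, "wz": 0}, {"x": 0, "y": 0, "z": 0, "wx": 0, "wy": 0, "wz": 0}, {"x": 0, "y": 0, "z": -0.03, "wx": 0, "wy": 0, "wz": 0}, {"x": 0, "y": 0, "z": -0.06, "wx": 0, "wy": 0, "wz": 0}, {"x": 0, "y": 0, "z": -0.09, "wx": 0, "wy": 0, "wz": 0}, {"x": 0, "y": 0, "z": -0.09, "wx": 0, "wy": 0, "wz": 0}, {"x": 0, "y": 0, "z": -0.09, "wx": 0, "wy": 0, "wz": 0}, {"x": 0, "y": 0, "z": -0.04, "wx": 0, "wy": 0, "wz": 0}, {"x": 0, "y": 0, "z": 0, "wx": 0, "wy": 0, "wz": 0}], grip=0.77)

```text
time: 25.98
position: [0.5844, -0.3093, 0.1389]
eef_rot: [0.995, -0.096, 0.003, 0.001]
contact_force: [0.4, -1.0, -0.3]
opening: 0.0678
finger_force: 0.0
```

```bash
python3 g.py .466 -.137 .08 2
```

```text
t 25.9833 pos [ 0.5844 -0.3093  0.1389] th -11.01 tilt 0.36 open 0.0678 ff 0.0 q7 -1.4
turn total wz -2.168 rows 3 each -0.7228
shift total [-0.3745 -0.5876  0.1963] xy rows 6 each [-0.0624 -0.0979  0.0327] z rows@.12 2
```

apply_moves(commands=[{"x": 0, "y": 0, "z": 0, "wx": 0, "wy": 0, "wz": -0.723}, {"x": 0, "y": 0, "z": 0, "wx": 0, "wy": 0, "wz": -0.723}, {"x": 0, "y": 0, "z": 0, "wx": 0, "wy": 0, "wz": -0.723}, {"x": -0.062, "y": -0.098, "z": 0, "wx": 0, "wy": 0, "wz": 0}, {"x": -0.062, "y": -0.098, "z": 0, "wx": 0, "wy": 0, "wz": 0}, {"x": -0.062, "y": -0.098, "z": 0, "wx": 0, "wy": 0, "wz": 0}, {"x": -0.062, "y": -0.098, "z": 0, "wx": 0, "wy": 0, "wz": 0}, {"x": -0.062, "y": -0.098, "z": 0, "wx": 0, "wy": 0, "wz": 0}, {"x": -0.062, "y": -0.098, "z": 0, "wx": 0, "wy": 0, "wz": 0}, {"x": 0, "y": 0, "z": 0.1, "wx": 0, "wy": 0, "wz": 0}, {"x": 0, "y": 0, "z": 0.1, "wx": 0, "wy": 0, "wz": 0}, {"x": 0, "y": 0, "z": 0, "wx": 0, "wy": 0, "wz": 0}])

```text
time: 26.98
position: [0.4609, -0.1346, 0.0702]
eef_rot: [1.0, 0.018, -0.004, -0.001]
contact_force: [-1.1, 0.0, -0.6]
opening: 0.0675
finger_force: 0.0
```

```bash
python3 g.py .466 -.137 .0135 2; python3 - <<'E'
from h import *
a=optics.get_image("scene");cv2.imwrite("pics/s7.png",cv2.resize(a[130:280,310:510],(800,600),interpolation=3))
E
```

```text
t 26.9833 pos [ 0.4609 -0.1346  0.0702] th 2.09 tilt 0.48 open 0.0675 ff 0.0 q7 -1.47
turn total wz 0.015 rows 1 each 0.0149
shift total [0.0168 0.0085 0.189 ] xy rows 1 each [0.0168 0.0085 0.189 ] z rows@.12 2
```

View pics/s7.png

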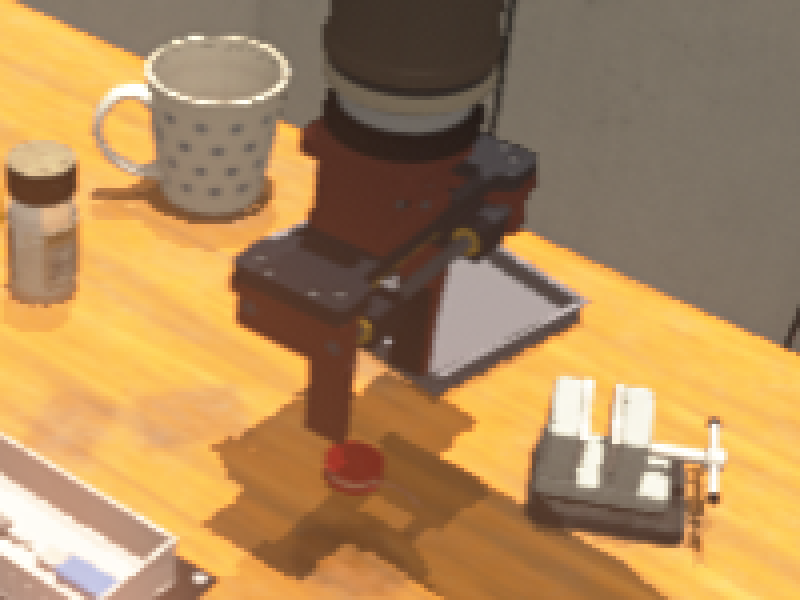

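The jaws straddle the bobbin, which shows at (355,467) in the crop with its tail to the lower right. I lower part way and re-measure.

apply_moves(commands=[{"x": 0.012, "y": 0.007, "z": 0.04, "wx": 0, "wy": 0, "wz": 0}, {"x": 0, "y": 0, "z": 0.05, "wx": 0, "wy": 0, "wz": 0}, {"x": 0, "y": 0, "z": 0.04, "wx": 0, "wy": 0, "wz": 0}, {"x": 0, "y": 0, "z": 0, "wx": 0, "wy": 0, "wz": 0}, {"x": 0, "y": 0, "z": 0, "wx": 0, "wy": 0, "wz": 0}])

```text
time: 27.45
position: [0.4685, -0.1382, 0.0363]
eef_rot: [1.0, 0.017, -0.0, -0.0]
contact_force: [0.3, 0.5, 0.4]
opening: 0.0676
finger_force: 0.0
```

```bash
python3 g.py .466 -.137 .0135 2
```

```text
t 27.45 pos [ 0.4685 -0.1382  0.0363] th 1.98 tilt 0.05 open 0.0676 ff 0.0 q7 -1.49
turn total wz -0.003 rows 1 each -0.0026
shift total [-0.0082 -0.0043  0.0759] xy rows 1 each [-0.0082 -0.0043  0.0759] z rows@.12 1
```

apply_moves(commands=[{"x": -0.008, "y": -0.004, "z": 0.03, "wx": 0, "wy": 0, "wz": 0}, {"x": 0, "y": 0, "z": 0.03, "wx": 0, "wy": 0, "wz": 0}, {"x": 0, "y": 0, "z": 0.016, "wx": 0, "wy": 0, "wz": 0}, {"x": 0, "y": 0, "z": 0, "wx": 0, "wy": 0, "wz": 0}, {"x": 0, "y": 0, "z": 0, "wx": 0, "wy": 0, "wz": 0}, {"x": 0, "y": 0, "z": 0, "wx": 0, "wy": 0, "wz": 0}])

```text
time: 27.95
position: [0.4662, -0.1368, 0.0132]
eef_rot: [1.0, 0.018, 0.0, 0.0]
contact_force: [1.0, 1.5, 0.4]
opening: 0.0675
finger_force: 0.0
```

apply_moves(commands=[{"x": 0, "y": 0, "z": 0, "wx": 0, "wy": 0, "wz": 0}, {"x": 0, "y": 0, "z": 0, "wx": 0, "wy": 0, "wz": 0}, {"x": 0, "y": 0, "z": 0, "wx": 0, "wy": 0, "wz": 0}, {"x": 0, "y": 0, "z": 0, "wx": 0, "wy": 0, "wz": 0}, {"x": 0, "y": 0, "z": 0, "wx": 0, "wy": 0, "wz": 0}, {"x": 0, "y": 0, "z": 0, "wx": 0, "wy": 0, "wz": 0}, {"x": 0, "y": 0, "z": 0, "wx": 0, "wy": 0, "wz": 0}, {"x": 0, "y": 0, "z": 0, "wx": 0, "wy": 0, "wz": 0}], grip=0.25, newtons=10)

```text
time: 28.62
position: [0.4661, -0.1369, 0.0132]
eef_rot: [1.0, 0.018, 0.0, 0.0]
contact_force: [0.5, 0.1, 1.3]
opening: 0.0319
finger_force: 10.0
```

apply_moves(commands=[{"x": 0, "y": 0, "z": -0.03, "wx": 0, "wy": 0, "wz": 0}, {"x": 0, "y": 0, "z": -0.07, "wx": 0, "wy": 0, "wz": 0}, {"x": 0, "y": 0, "z": -0.1, "wx": 0, "wy": 0, "wz": 0}, {"x": 0, "y": 0, "z": -0.1, "wx": 0, "wy": 0, "wz": 0}, {"x": 0, "y": 0, "z": -0.06, "wx": 0, "wy": 0, "wz": 0}, {"x": 0, "y": 0, "z": 0, "wx": 0, "wy": 0, "wz": 0.722}, {"x": 0, "y": 0, "z": 0, "wx": 0, "wy": 0, "wz": 0.722}, {"x": 0, "y": 0, "z": 0, "wx": 0, "wy": 0, "wz": 0.722}, {"x": 0, "y": 0, "z": 0, "wx": 0, "wy": 0, "wz": 0}])

```text
time: 29.37
position: [0.4661, -0.1369, 0.122]
eef_rot: [0.995, -0.097, 0.0, 0.0]
contact_force: [0.5, -0.8, -0.2]
opening: 0.0321
finger_force: 10.0
```

```bash
python3 g.py .5214 -.2953 .1 -11; python3 - <<'E'
from h import *
T=optics.get_image("top");cv2.imwrite("pics/t8.png",T);T=T.astype(int)
b,g,r=T[...,0],T[...,1],T[...,2]
d=(T.max(2)<75);d[:205]=0;d[300:]=0;d[:,:410]=0;d[:,500:]=0
k,l,st,ce=cv2.connectedComponentsWithStats(d.astype(np.uint8))
for i in range(1,k):
    if st[i,4]>40: print(st[i],ce[i].round(1),plane("top",ce[i],.039)[0].round(4))
E
```

```text
t 29.3667 pos [ 0.4661 -0.1369  0.122 ] th -11.18 tilt 0.05 open 0.0321 ff 9.997541180346161 q7 -1.65
turn total wz -0.029 rows 1 each -0.0294
shift total [0.2816 0.4833 0.0732] xy rows 5 each [0.0563 0.0967 0.0146] z rows@.12 1
[410 221  73  71 692] [456.2 241.2] [ 0.5738 -0.3026  0.039 ]
```

apply_moves(commands=[{"x": 0.047, "y": 0.08, "z": 0, "wx": 0, "wy": 0, "wz": 0}, {"x": 0.056, "y": 0.097, "z": 0, "wx": 0, "wy": 0, "wz": 0}, {"x": 0.056, "y": 0.097, "z": 0, "wx": 0, "wy": 0, "wz": 0}, {"x": 0.056, "y": 0.097, "z": 0, "wx": 0, "wy": 0, "wz": 0}, {"x": 0.056, "y": 0.097, "z": 0, "wx": 0, "wy": 0, "wz": 0}, {"x": 0.01, "y": 0.017, "z": 0.08, "wx": 0, "wy": 0, "wz": 0}, {"x": 0, "y": 0, "z": 0.08, "wx": 0, "wy": 0, "wz": 0}, {"x": 0, "y": 0, "z": 0, "wx": 0, "wy": 0, "wz": 0}, {"x": 0, "y": 0, "z": 0, "wx": 0, "wy": 0, "wz": 0}, {"x": 0, "y": 0, "z": 0, "wx": 0, "wy": 0, "wz": 0}])

```text
time: 30.25
position: [0.5216, -0.2953, 0.0741]
eef_rot: [0.996, -0.095, 0.0, -0.0]
contact_force: [0.5, 0.2, 0.4]
opening: 0.0321
finger_force: 10.0
```

```bash
python3 g.py .5204 -.2953 .0172 -11
```

```text
t 30.25 pos [ 0.5216 -0.2953  0.0741] th -10.87 tilt 0.03 open 0.0321 ff 9.996668994426727 q7 -1.4
turn total wz 0.021 rows 1 each 0.0211
shift total [-0.0038  0.0008  0.1895] xy rows 1 each [-0.0038  0.0008  0.1895] z rows@.12 2
```

apply_moves(commands=[{"x": -0.004, "y": 0, "z": 0.05, "wx": 0, "wy": 0, "wz": 0}, {"x": 0, "y": 0, "z": 0.06, "wx": 0, "wy": 0, "wz": 0}, {"x": 0, "y": 0, "z": 0.04, "wx": 0, "wy": 0, "wz": 0}, {"x": 0, "y": 0, "z": 0.025, "wx": 0, "wy": 0, "wz": 0}, {"x": 0, "y": 0, "z": 0.014, "wx": 0, "wy": 0, "wz": 0}, {"x": 0, "y": 0, "z": 0, "wx": 0, "wy": 0, "wz": 0}, {"x": 0, "y": 0, "z": 0, "wx": 0, "wy": 0, "wz": 0}, {"x": 0, "y": 0, "z": 0, "wx": 0, "wy": 0, "wz": 0}])

```text
time: 30.92
position: [0.5204, -0.2957, 0.0172]
eef_rot: [0.995, -0.096, 0.0, 0.0]
contact_force: [-0.2, -0.2, -0.8]
opening: 0.032
finger_force: 10.0
```

apply_moves(commands=[{"x": 0, "y": 0, "z": 0, "wx": 0, "wy": 0, "wz": 0}, {"x": 0, "y": 0, "z": 0, "wx": 0, "wy": 0, "wz": 0}, {"x": 0, "y": 0, "z": 0, "wx": 0, "wy": 0, "wz": 0}, {"x": 0, "y": 0, "z": 0, "wx": 0, "wy": 0, "wz": 0}, {"x": 0, "y": 0, "z": 0, "wx": 0, "wy": 0, "wz": 0}, {"x": 0, "y": 0, "z": -0.03, "wx": 0, "wy": 0, "wz": 0}, {"x": 0, "y": 0, "z": -0.06, "wx": 0, "wy": 0, "wz": 0}, {"x": 0, "y": 0, "z": -0.1, "wx": 0, "wy": 0, "wz": 0}, {"x": 0, "y": 0, "z": -0.1, "wx": 0, "wy": 0, "wz": 0}, {"x": 0, "y": 0, "z": -0.1, "wx": 0, "wy": 0, "wz": 0}, {"x": -0.12, "y": 0, "z": -0.06, "wx": 0, "wy": 0, "wz": 0}, {"x": 0, "y": 0, "z": 0, "wx": 0, "wy": 0, "wz": 0}], grip=0.55)

```text
time: 31.92
position: [0.482, -0.2894, 0.1559]
eef_rot: [0.995, -0.096, 0.001, 0.001]
contact_force: [-0.0, -0.6, -0.9]
opening: 0.0482
finger_force: 0.0
```

apply_moves(commands=[{"x": -0.12, "y": 0, "z": 0, "wx": 0, "wy": 0, "wz": 0}, {"x": -0.12, "y": 0.1, "z": 0, "wx": 0, "wy": 0, "wz": 0}, {"x": -0.1, "y": 0.12, "z": 0, "wx": 0, "wy": 0, "wz": 0}, {"x": 0, "y": 0.13, "z": 0, "wx": 0, "wy": 0, "wz": 0}, {"x": 0, "y": 0.13, "z": 0, "wx": 0, "wy": 0, "wz": 0}, {"x": 0, "y": 0.13, "z": 0, "wx": 0, "wy": 0, "wz": 0}, {"x": 0, "y": 0.1, "z": 0, "wx": 0, "wy": 0, "wz": 0}, {"x": 0, "y": 0, "z": 0, "wx": 0, "wy": 0, "wz": 0}, {"x": 0, "y": 0, "z": 0, "wx": 0, "wy": 0, "wz": 0}, {"x": 0, "y": 0, "z": 0, "wx": 0, "wy": 0, "wz": 0}])

```text
time: 32.75
position: [0.3526, -0.4715, 0.1512]
eef_rot: [0.995, -0.096, -0.0, -0.001]
contact_force: [0.2, 0.2, -0.7]
opening: 0.0483
finger_force: 0.0
```

```bash
python3 - <<'E'
from h import *
T=optics.get_image("top");S=optics.get_image("scene")
a=cv2.resize(T[200:310,290:490],(800,440),interpolation=3)
b=S[150:310,260:560]
cv2.imwrite("pics/end.png",np.vstack([cv2.resize(T[210:300,290:490],(640,288),interpolation=3),cv2.resize(S[160:305,240:560],(640,290),interpolation=3)]))
E
```

```text
(no output)
```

View pics/end.png

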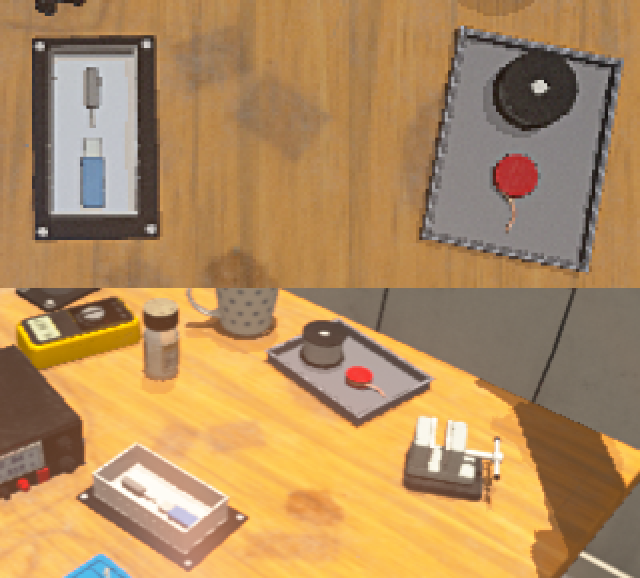

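Everything is in place: the small tray is centred on the pad with stick and plug inside (upper view (92,165) and (93,95)). The spool (535,88) and bobbin (515,177) lie flat in the large tray. I hand in.

```bash
python3 - <<'E'
from h import *
print(proj("top",[[.583,-.3085,.039]]),(540/3.2+290,87/3.2+210))
print(order.sign_off())
E
```

```text
[[458.50187151 237.48509244]] (458.75, 237.1875)
the job is handed in; nothing more can be done
None
```

The job is handed in, though the sign-off returned no verdict: the last pictures show the small tray centred on the pad with the USB stick and plug inside, the spool and bobbin flat in the large tray, and the large tray and jar undisturbed, at about 33 s of the 125 s limit.

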